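Charge the drying tray with desiccant from a hand shaker

TASK

Take the spare nozzle out of the tray and stand it in the petri dish, then pick up the shaker by its handle and shake all eight blocks out over the tray evenly, with at least one in every quarter of the tray's length and none touched with the fingers. Stand the shaker back upright in the middle of its mat, then press the start button of the drying plate. Leave the screwdriver, tape spool and brown vial where they are.

Things in the scene. Friction and masses are not known exactly. Their poses are not given: they have to be found in the camera images.
- tray_floor (a point): Middle of the inner floor of a shallow off-white sample tray fixed on a low white drying plate (260 x 280 mm, top 18 mm above the desk). Floor 184 (x) x 244 mm (y), 21 mm above the desk; walls 3 mm thick, rim 23 mm above this point. x runs away from the robot, y along the long side, z up; its quarters part at y = -61, 0, +61 mm. Plate, tray and button move as one.
- start (a joint): Travel of the start button in m: 0 out, 0.006 fully down; springs back; fully down takes 5 N. It counts as pressed beyond 0.004.
- start_top (a point): Middle of the top of the round black push button, 26 mm across, in a grey housing on the front apron of the drying plate (robot side, left half). It is pressed straight down.
- shaker: Aluminium shaker: open-topped chute 120 (x) x 42 mm (y), walls 30 mm high, closed at the +x end, open without a sill at the -x end (the mouth), bridge handle above. Loose, 0.2 kg. Origin: middle of its underside; x from mouth to back, z up. Starts on its mat with the blocks in it, mouth to the robot. Blocks slide out with the mouth tipped down 15 to 25 degrees or so.
- shaker_grip (a point): Middle of the handle of the shaker: a black rubber-sleeved bar 14 mm wide (y), 18 mm high, 96 mm long (x), 63 mm above the shaker's underside and 6 mm behind its origin (+x), open space 13 mm below it down to the walls; taken from above with the fingers closing along the shaker's y. The bar's posts stand 40 mm to the mouth side and 50 mm to the back side of this point.
- shaker_mouth (a point): Middle of the pouring edge of the shaker: 60 mm from its origin towards -x, on the inner floor 3 mm above the underside; inner width 36 mm.
- mat: Black rubber mat 150 x 84 x 3 mm, fixed on the desk, the parking place of the shaker. Origin: middle of its underside; x along its length.
- nozzle: Brass-coloured spare nozzle standing in the tray, foot 24 mm across, tapering upwards, 40 mm high, loose, 35 g. Origin: middle of its foot; z up.
- dish: Clear round petri dish, 60 mm across, 13 mm high, floor 2 mm, inside about 54 mm, loose on the desk to the right of the tray. Origin: middle of its underside.
- piece1: Terracotta-coloured desiccant block, 14 x 14 x 11 mm, 12 g, loose, one of eight alike that start inside the shaker. Origin: middle of its underside.
- piece2: Terracotta-coloured desiccant block, 14 x 14 x 11 mm, 12 g, loose, one of eight alike that start inside the shaker. Origin: middle of its underside.
- piece3: Terracotta-coloured desiccant block, 14 x 14 x 11 mm, 12 g, loose, one of eight alike that start inside the shaker. Origin: middle of its underside.
- piece4: Terracotta-coloured desiccant block, 14 x 14 x 11 mm, 12 g, loose, one of eight alike that start inside the shaker. Origin: middle of its underside.
- piece5: Terracotta-coloured desiccant block, 14 x 14 x 11 mm, 12 g, loose, one of eight alike that start inside the shaker. Origin: middle of its underside.
- piece6: Terracotta-coloured desiccant block, 14 x 14 x 11 mm, 12 g, loose, one of eight alike that start inside the shaker. Origin: middle of its underside.
- piece7: Terracotta-coloured desiccant block, 14 x 14 x 11 mm, 12 g, loose, one of eight alike that start inside the shaker. Origin: middle of its underside.
- piece8: Terracotta-coloured desiccant block, 14 x 14 x 11 mm, 12 g, loose, one of eight alike that start inside the shaker. Origin: middle of its underside.
- green_driver: Green-handled screwdriver, 166 x 21 x 19 mm, lying on the desk; to be left alone.
- tape_roll: White spool of thread tape, 51 mm across, 13 mm high, lying on the desk; to be left alone.
- brown_vial: Brown vial with a black cap, 35 mm across, 70 mm high, standing on the desk; to be left alone.
There are look-alikes about, which are no part of the job. What is shaped like the dish but red is not meant.

How it is judged:
On the way, in this order (a step that is already met when the one before it is completed fails the run):
1. the nozzle stands in the petri dish (horizontal distance between nozzle and dish below 0.018 m and angle between nozzle's own z axis and vertical below 0.2 rad and height (world z) of nozzle below 0.012 m and linear speed of nozzle below 0.03 m/s), for 0.2 s.
2. all eight blocks lie in the tray, at least one in every quarter of its length (x of piece1 in the frame of tray_floor between -0.092 and 0.092 m and y of piece1 in the frame of tray_floor between -0.122 and 0.122 m and z of piece1 in the frame of tray_floor between -0.004 and 0.023 m and x of piece2 in the frame of tray_floor between -0.092 and 0.092 m and y of piece2 in the frame of tray_floor between -0.122 and 0.122 m and z of piece2 in the frame of tray_floor between -0.004 and 0.023 m and x of piece3 in the frame of tray_floor between -0.092 and 0.092 m and y of piece3 in the frame of tray_floor between -0.122 and 0.122 m and z of piece3 in the frame of tray_floor between -0.004 and 0.023 m and x of piece4 in the frame of tray_floor between -0.092 and 0.092 m and y of piece4 in the frame of tray_floor between -0.122 and 0.122 m and z of piece4 in the frame of tray_floor between -0.004 and 0.023 m and x of piece5 in the frame of tray_floor between -0.092 and 0.092 m and y of piece5 in the frame of tray_floor between -0.122 and 0.122 m and z of piece5 in the frame of tray_floor between -0.004 and 0.023 m and x of piece6 in the frame of tray_floor between -0.092 and 0.092 m and y of piece6 in the frame of tray_floor between -0.122 and 0.122 m and z of piece6 in the frame of tray_floor between -0.004 and 0.023 m and x of piece7 in the frame of tray_floor between -0.092 and 0.092 m and y of piece7 in the frame of tray_floor between -0.122 and 0.122 m and z of piece7 in the frame of tray_floor between -0.004 and 0.023 m and x of piece8 in the frame of tray_floor between -0.092 and 0.092 m and y of piece8 in the frame of tray_floor between -0.122 and 0.122 m and z of piece8 in the frame of tray_floor between -0.004 and 0.023 m and y of any of piece1, piece2, piece3, piece4, piece5, piece6, piece7, piece8 in the frame of tray_floor above 0.061 m and (y of piece1 in the frame of tray_floor between 0 and 0.061 m or y of piece2 in the frame of tray_floor between 0 and 0.061 m or y of piece3 in the frame of tray_floor between 0 and 0.061 m or y of piece4 in the frame of tray_floor between 0 and 0.061 m or y of piece5 in the frame of tray_floor between 0 and 0.061 m or y of piece6 in the frame of tray_floor between 0 and 0.061 m or y of piece7 in the frame of tray_floor between 0 and 0.061 m or y of piece8 in the frame of tray_floor between 0 and 0.061 m) and (y of piece1 in the frame of tray_floor between -0.061 and 0 m or y of piece2 in the frame of tray_floor between -0.061 and 0 m or y of piece3 in the frame of tray_floor between -0.061 and 0 m or y of piece4 in the frame of tray_floor between -0.061 and 0 m or y of piece5 in the frame of tray_floor between -0.061 and 0 m or y of piece6 in the frame of tray_floor between -0.061 and 0 m or y of piece7 in the frame of tray_floor between -0.061 and 0 m or y of piece8 in the frame of tray_floor between -0.061 and 0 m) and y of any of piece1, piece2, piece3, piece4, piece5, piece6, piece7, piece8 in the frame of tray_floor below -0.061 m and linear speed of each of piece1, piece2, piece3, piece4, piece5, piece6, piece7, piece8 below 0.03 m/s), for 0.2 s.
3. the shaker stands upright on its mat, let go (horizontal distance between shaker and mat below 0.025 m and height (world z) of shaker below 0.008 m and angle between shaker's own z axis and vertical below 0.08 rad and linear speed of shaker below 0.03 m/s and contact force between the fingers and shaker below 0.1 N), for 0.2 s.
4. the start button is pressed (value of joint start above 0.004 m), for 0.05 s.
At the end, for the whole second after the job is handed in: Nozzle upright in the dish (18 mm of its middle); eight blocks at rest on the tray floor, one or more in each quarter of its length (parted at y = -61, 0, 61 mm); shaker upright on its mat, origin within 25 mm of the mat's middle; button was pressed (over 4 mm) last and is out again (all of step 1 and all of step 2 and all of step 3 and value of joint start below 0.002 m); the robot touches nothing.
It fails at once if the fingers touch a block (contact force between the fingers and piece1 above 0.5 N or contact force between the fingers and piece2 above 0.5 N or contact force between the fingers and piece3 above 0.5 N or contact force between the fingers and piece4 above 0.5 N or contact force between the fingers and piece5 above 0.5 N or contact force between the fingers and piece6 above 0.5 N or contact force between the fingers and piece7 above 0.5 N or contact force between the fingers and piece8 above 0.5 N).
It fails at once if a bystander is moved more than 30 mm (distance of any of green_driver, tape_roll, brown_vial from where it was at the start of the episode above 0.03 m).
It also fails if it takes over 69 s, if anything falls off the work surface, if the arm or the gripper's body presses on something with over 40 N, if the wrist force passes 120 N, or if a joint passes its speed limit or range.

ROBOT

A 6-joint arm with a two-finger parallel gripper is mounted at the origin on a cart in front of the work surface, level with it; the furniture and walls round the work are solid. World frame = base frame: x ahead of the robot, y to its left, z up, the work surface at z = 0. Lengths are in m, angles in rad, forces in N, time in s.
With the tool pointing down it reaches from about 0.3 to 0.875 m from the base axis. Payload 6.4 kg.
Tool frame: the origin (TCP) lies midway between the tips of the shut fingers; the grasp point (between the pads) lies 19 mm behind it; z points along the fingers, y is the line along which they close (so a half turn about z gives the same grasp; the last joint's range is limited). The gripper opens to 85 mm and grips with 20 to 120 N. Pads are 22 mm wide; open, the fingers measure 114 mm over their backs; the gripper's body (76 mm by 85 mm) begins 54 mm behind the grasp point. The pads swing forward as they close: fully open they stand 13 mm farther back than shut.
Start: joints at [0.902, 0.181, 1.607, -0, 1.354, -0.206], TCP at [0.257, 0.515, 0.191] pointing down, gripper open.
Joint ranges: [-2.99, 2.99], [-0.89, 2.07], [0.3, 2.58], [-1.14, 4.28], [0, 2.63], [-3.12, 3.12]. Speed limits (rad/s): [2.57, 2.57, 3.01, 3.14, 3.14, 3.14].

INTERFACE

Orientations are given as a unit quaternion [w, x, y, z].
In Python, from bench import ctrl gives the robot as it stands.
- The arm moves only by the tool drive_tool, never from a script. Its argument "plan" is a list that holds one entry, the list of rows, each a list of 4 numbers: the shift along the tool's x, y, z scaled (see below), then the turn about the tool's z scaled (see below). In form: [[[x, y, z, roll], ...]]. A call has 1 to 12 rows; each row is the pose to reach, as a shift and turn from the pose commanded when the call began, along the tool's axes at that moment, turning the shorter way round; what a row does not reach only later rows make up. The controller multiplies each number of a shift by 400 mm and each number of a turn by 180 degrees. A row lasts 1/12 s, in which the tool goes at most 41.7 mm and 7.16 degrees, less where a joint would pass 70% of its speed; a pose out of reach is approached as far as the arm can. A call with a number of a shift or a turn outside -1 to 1 is refused whole. A call with a gripper value outside its range is refused whole. "jaw" is the closure, from 0 (fully open) to 1 (shut), set as the call begins (left out, the last holds). The fingers move at their own pace and stop on an object; the grip force is fixed at half the most. Time passes only in rows, so rows that repeat a pose let the fingers close. It gives the time, the measured TCP pose, the force, the opening and the grip force at its end, in the units of the state.
- ctrl.get_obs(): the state, without advancing time (a new reading comes with each control period).
- ctrl.camera(name): name is "side" or "top"; returns (picture, depth): 480x640x3 uint8, red, green, blue; 480x640 float32, m along the optical axis (not along the pixel's ray), 0 where there is no reading.
- ctrl.camera_info(name): a dict with "camera_matrix" (3x3 intrinsics, pixels), "R" (3x3) and "t" (3): a world point X has camera coordinates R X + t. Camera axes: x right, y down, z forward; pixel columns grow to the right and rows downward; lengths in m; the calibration is good to about 2 mm. A picture is of the moment at which its call begins. camera_info takes no time and is no camera call.
- ctrl.hand_in(): hands the job in; it is judged then, once.
The state is a dict: "time_s": time; "q": joint angles; "dq": joint speeds; "joint_efforts": joint torques, N m; "eef_pos": TCP position; "eef_rot": TCP orientation; "wrist_force": force on the tool from outside, world axes, zero at the start; "torque": the same for the moment, N m; "opening": opening from 0.0 (shut) to 1.0 (fully open); "grasp_force": force on a finger pad.
Only numpy, scipy, OpenCV 4.12 (cv2) and the standard library are available. Lean on these libraries where they do the work, as an engineer would, in place of code of your own. Each camera call takes 0.05 s, during which the arm holds its last target. There are 200 camera calls.

## Working session

There is one attempt and no reset: what is moved stays moved. The work goes in short steps, Python scripts to look and compute and a tool call to move; the robot and the scene stay as the last step left them, time stands still between calls to the robot, and variables do not carry over. Pictures are saved under pics/ and viewed, at most 13 in all, crops included, and the job is handed in when it is done.

Besides the shell and the picture viewer there is one more tool, called after "Request:" by a JSON object that holds its "name" and its "arguments". drive_tool: Moves the arm, as the interface text tells. Its arguments: {"type":"object","properties":{"plan":{"type":"array"},"jaw":{"type":"number"}},"required":["plan"]}

```bash
ls; mkdir -p pics; python3 - <<'E'
from bench import ctrl
import cv2,numpy as np
o=ctrl.get_obs();print(o)
for n in("top","side"):
    p,d=ctrl.camera(n);cv2.imwrite(f"pics/{n}0.png",p[:,:,::-1]);np.save(f"{n}d0.npy",d)
    i=ctrl.camera_info(n);print(n,i)
E
```

```text
pics
{'time_s': 0.0, 'q': array([ 9.01732024e-01,  1.81522340e-01,  1.60800401e+00, -3.13773374e-06,
        1.35379843e+00, -2.06291926e-01]), 'dq': array([ 0.00066512, -0.00140121,  0.0015065 , -0.0003617 ,  0.00072764,
        0.0007243 ]), 'joint_efforts': array([ 1.97390614e-04, -4.44879377e+01, -3.51331151e+01, -4.21569839e-04,
        9.02957021e-03, -8.63735835e-06]), 'eef_pos': array([0.25628825, 0.51403601, 0.19059666]), 'eef_rot': array([-3.65681232e-04,  2.29326573e-01,  9.73349153e-01, -7.85072520e-04]), 'wrist_force': array([0.11661148, 0.00542286, 0.43666268]), 'torque': array([-0.03640104, -0.01216587,  0.0019952 ]), 'grasp_force': 0.0, 'opening': 1.003949248480995}
top {'camera_matrix': array([[526.51225364,   0.        , 320.5091315 ],
       [  0.        , 526.51225364, 236.14599676],
       [  0.        ,   0.        ,   1.        ]]), 'R': array([[-0.02896319, -0.999578  ,  0.00222504],
       [-0.99151793,  0.02844735, -0.12681856],
       [ 0.12670175, -0.00587924, -0.99192344]]), 't': array([0.09166671, 0.50428306, 1.17915265])}
side {'camera_matrix': array([[466.83746366,   0.        , 316.17819117],
       [  0.        , 466.83746366, 237.17693136],
       [  0.        ,   0.        ,   1.        ]]), 'R': array([[ 0.86630244, -0.49916857, -0.01873014],
       [-0.32540499, -0.53549477, -0.77933109],
       [ 0.3789877 ,  0.6812313 , -0.62633237]]), 't': array([-0.36410295,  0.27167366,  0.70109788])}
```

View pics/top0.png

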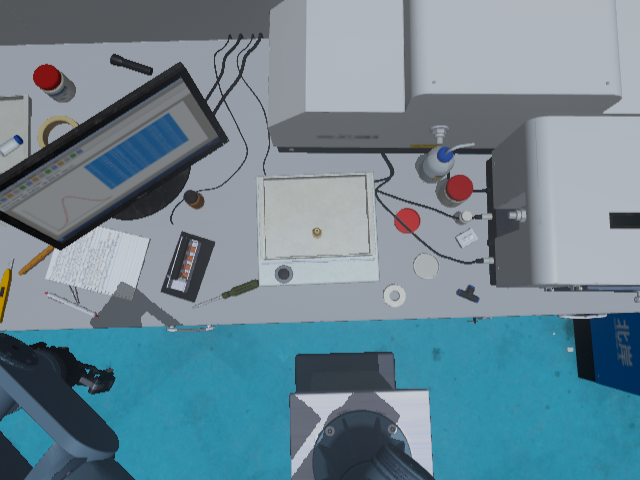

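View pics/side0.png

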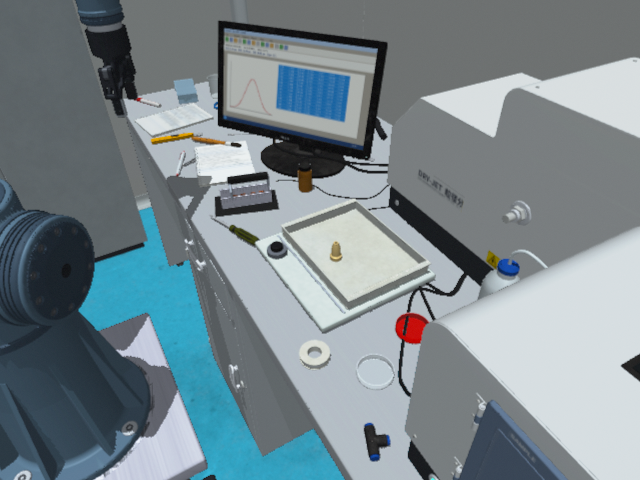

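Top view: nozzle at (317,232), tray at about (315,218), clear dish (425,266), red decoy (407,220), button (283,273), shaker on its mat (188,266). In the side view the dish is at (375,371) and the nozzle at (336,252). Next I'll look at enlarged crops.

```bash
cat > h.py <<'E'
import numpy as np,cv2
from bench import ctrl
I={n:ctrl.camera_info(n) for n in("top","side")}
def ray(n,u,v):
    i=I[n];K=i["camera_matrix"];R=i["R"];t=i["t"]
    return -R.T@t, R.T@np.linalg.inv(K)@np.array([u,v,1.])
def pl(n,u,v,z):
    c,d=ray(n,u,v);return c+d*(z-c[2])/d[2]
def tri(a,b):
    (c,d),(e,f)=ray("top",*a),ray("side",*b)
    s=np.linalg.lstsq(np.c_[d,-f],e-c,rcond=None)[0]
    p,q=c+d*s[0],e+f*s[1];return (p+q)/2,np.linalg.norm(p-q)
def px(n,X):
    i=I[n];p=i["camera_matrix"]@(i["R"]@np.array(X)+i["t"]);return p[:2]/p[2]
def shot(n,f=None):
    p,d=ctrl.camera(n);p=p[:,:,::-1].copy()
    if f:cv2.imwrite(f"pics/{f}.png",p)
    return p,d
E
python3 - <<'E'
import cv2,numpy as np
t=cv2.imread("pics/top0.png");s=cv2.imread("pics/side0.png")
a=cv2.resize(t[160:320,150:450],None,fx=2.66,fy=2.66,interpolation=2)
cv2.imwrite("pics/ct.png",a)
b=cv2.resize(s[160:400,200:450],None,fx=2.5,fy=2.5,interpolation=2)
cv2.imwrite("pics/cs.png",b)
E
```

```text
(no output)
```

View pics/ct.png

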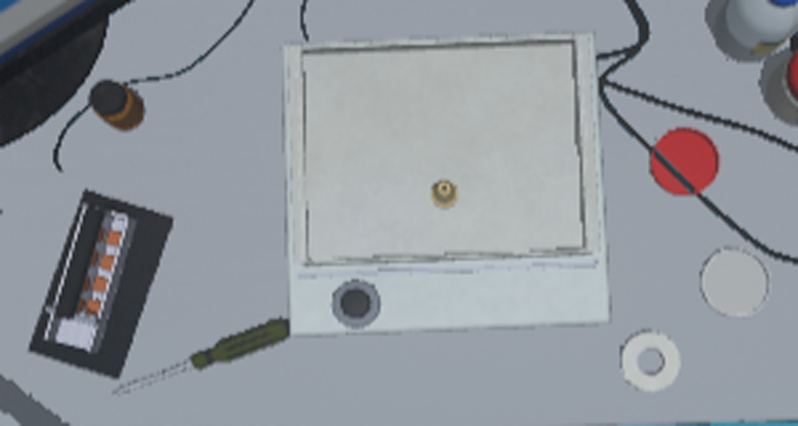

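View pics/cs.png

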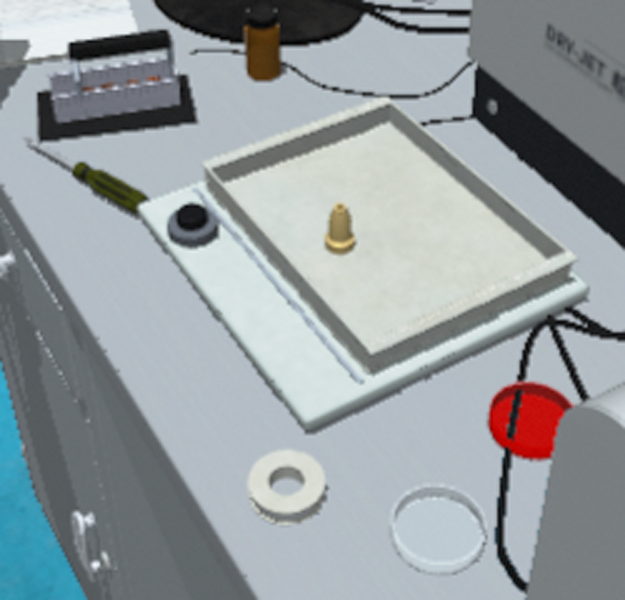

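The crops show: plate corners (crop px) about (285,45), (594,33), (610,322) and (290,335); nozzle (444,192); button (356,302); dish (734,282); mat corners (88,190), (172,217), (119,377) and (30,350). The handle lies along the mat's length.

```bash
python3 - <<'E'
from h import *
np.set_printoptions(precision=4,suppress=True)
t=cv2.imread("pics/top0.png");s=cv2.imread("pics/side0.png")
def blob(im,lo,hi,x0,x1,y0,y1,hsv=True):
    m=cv2.inRange(cv2.cvtColor(im,cv2.COLOR_BGR2HSV),lo,hi);k=np.zeros_like(m);k[y0:y1,x0:x1]=m[y0:y1,x0:x1]
    c=max(cv2.findContours(k,cv2.RETR_EXTERNAL,cv2.CHAIN_APPROX_NONE)[0],key=cv2.contourArea);return c
# nozzle
c=blob(t,(12,80,60),(30,255,255),300,335,215,250);print("noz top",cv2.minEnclosingCircle(c))
(u,v),r=cv2.minEnclosingCircle(c);print(pl("top",u,v,.03))
cs=blob(s,(12,60,60),(30,255,255),320,350,235,270);x,y,w,h=cv2.boundingRect(cs);print("noz side",x,y,w,h)
a=cs[:,0,:];tip=a[a[:,1]<y+2].mean(0);print("tip",pl("side",*tip,.061),"foot",pl("side",x+w/2,y+h-1-w*.25,.025))
# button
c=blob(t,(0,0,0),(180,255,75),265,300,260,290);e=cv2.fitEllipse(c);print("btn",e)
c2=blob(s,(0,0,0),(180,255,60),265,290,235,262);e2=cv2.fitEllipse(c2);print(e2,tri(e[0],e2[0]))
# dish : side ellipse / top circle
g=cv2.cvtColor(t,cv2.COLOR_BGR2GRAY)[240:295,395:455];g=cv2.resize(g,None,fx=4,fy=4,interpolation=2)
C=cv2.HoughCircles(g,cv2.HOUGH_GRADIENT,1,50,param1=60,param2=15,minRadius=40,maxRadius=64);C=C[0][0];print("dish",C)
u,v=395+(C[0]-1.5)/4,240+(C[1]-1.5)/4;print(u,v,pl("top",u,v,.013),pl("top",u,v,0.006))
# mat
c=blob(t,(0,0,0),(180,255,75),155,225,225,306)
hull=cv2.convexHull(c);q=cv2.approxPolyDP(hull,5,True)[:,0];print("matcorners",q.tolist())
P=np.array([pl("top",*p,.003)[:2] for p in q.astype(float)]);print(P,cv2.minAreaRect(np.array([pl("top",*p,.003)[:2]*1000 for p in hull[:,0].astype(float)],np.float32)))
# plate corners
for p in[(285,45),(594,33),(610,322),(290,335)]:print("plate",pl("top",150+p[0]/2.66,160+p[1]/2.66,.018))
# tray rim via inner floor corners
for p in[(305,265),(584,247)]:print("floor",pl("top",150+p[0]/2.66,160+p[1]/2.66,.044))
# depth: handle
d=np.load("topd0.npy");X=[]
for v in range(220,310):
  for u in range(155,225):
    if d[v,u]>0:
      cc,dd=ray("top",u,v);X.append(cc+dd*d[v,u])
X=np.array(X);H=X[(X[:,2]>.066)&(X[:,2]<.085)];print("handle",len(H),H[:,2].mean(),cv2.minAreaRect((H[:,:2]*1000).astype(np.float32)))
W=X[(X[:,2]>.028)&(X[:,2]<.05)];print("wall",len(W),cv2.minAreaRect((W[:,:2]*1000).astype(np.float32)))
for z0 in(0,.01,.02,.03,.04,.05,.06,.07,.08):print(z0,((X[:,2]>z0)&(X[:,2]<z0+.01)).sum(),end=' ')
# side view dish
g=cv2.cvtColor(s,cv2.COLOR_BGR2GRAY);ed=cv2.Canny(g[345:398,350:400],40,100)
pts=np.argwhere(ed)[:,::-1].astype(np.float32);hh=cv2.convexHull(pts);e=cv2.fitEllipse(hh);print("\nside dish",e,pl("side",e[0][0]+350,e[0][1]+345,.0065))
E
```

```text
Traceback (most recent call last):
ValueError: max() iterable argument is empty
```

```bash
cat > m.py <<'E'
from h import *
np.set_printoptions(precision=4,suppress=True)
t=cv2.imread("pics/top0.png");s=cv2.imread("pics/side0.png")
def blob(im,lo,hi,x0,x1,y0,y1):
    m=cv2.inRange(cv2.cvtColor(im,cv2.COLOR_BGR2HSV),lo,hi);k=np.zeros_like(m);k[y0:y1,x0:x1]=m[y0:y1,x0:x1]
    return max(cv2.findContours(k,cv2.RETR_EXTERNAL,cv2.CHAIN_APPROX_NONE)[0],key=cv2.contourArea)
hs=cv2.cvtColor(t,cv2.COLOR_BGR2HSV);print(hs[232,312:323].tolist(),hs[225,317])
m=cv2.inRange(hs[215:250,300:335],(0,55,0),(180,255,255));print((m>0).sum())
a=np.argwhere(m)[:,::-1]+[300,215];b=a.min(0);e_=a.max(0);print("noz top bbox",b,e_,pl("top",*((b+e_)/2),.03))
hs2=cv2.cvtColor(s,cv2.COLOR_BGR2HSV);m=cv2.inRange(hs2[235:270,320:352],(0,70,0),(180,255,255))
a=np.argwhere(m)[:,::-1]+[320,235];b=a.min(0);e_=a.max(0);print("side bbox",b,e_)
tip=a[a[:,1]<b[1]+2].mean(0);print("tip",pl("side",*tip,.061),"foot",pl("side",(b[0]+e_[0])/2,e_[1]-.5*.62*24*.46,.021))
c=blob(t,(0,0,0),(180,255,75),265,300,260,290);e=cv2.fitEllipse(c);print("btn",e)
c2=blob(s,(0,0,0),(180,255,60),265,290,235,262);e2=cv2.fitEllipse(c2);print(e2,tri(e[0],e2[0]))
g=cv2.cvtColor(t,cv2.COLOR_BGR2GRAY)[240:295,395:455];g=cv2.resize(g,None,fx=4,fy=4,interpolation=2)
C=cv2.HoughCircles(g,cv2.HOUGH_GRADIENT,1,50,param1=60,param2=15,minRadius=40,maxRadius=64);print("dish",C)
if C is not None:
    C=C[0][0];u,v=395+(C[0]-1.5)/4,240+(C[1]-1.5)/4;print(u,v,pl("top",u,v,.013),pl("top",u,v,0.006))
c=blob(t,(0,0,0),(180,255,75),155,225,225,306)
hull=cv2.convexHull(c);print("mat",cv2.minAreaRect(np.array([pl("top",*p,.003)[:2]*1000 for p in hull[:,0].astype(float)],np.float32)))
for p in[(285,45),(594,33),(610,322),(290,335)]:print("plate",pl("top",150+p[0]/2.66,160+p[1]/2.66,.018))
d=np.load("topd0.npy");X=[]
for v in range(220,310):
  for u in range(155,225):
    if d[v,u]>0:
      cc,dd=ray("top",u,v);X.append(cc+dd*d[v,u])
X=np.array(X)
for z0 in np.arange(-.01,.09,.01):print(round(z0,2),((X[:,2]>z0)&(X[:,2]<z0+.01)).sum(),end='; ')
H=X[(X[:,2]>.064)&(X[:,2]<.09)];print("\nhandle",len(H),H[:,2].mean(),cv2.minAreaRect((H[:,:2]*1000).astype(np.float32)))
W=X[(X[:,2]>.028)&(X[:,2]<.05)];print("wall",len(W),cv2.minAreaRect((W[:,:2]*1000).astype(np.float32)))
g=cv2.cvtColor(s,cv2.COLOR_BGR2GRAY);ed=cv2.Canny(g[345:398,350:400],40,100)
hh=cv2.convexHull(np.argwhere(ed)[:,::-1].astype(np.float32));e=cv2.fitEllipse(hh);print("side dish",e,pl("side",e[0][0]+350,e[0][1]+345,.0065))
E
python3 m.py
```

```text
[[22, 71, 165], [23, 56, 109], [22, 60, 111], [22, 73, 151], [22, 74, 166], [22, 66, 159], [22, 73, 168], [22, 63, 121], [22, 57, 111], [22, 73, 168], [38, 11, 178]] [ 90   6 180]
70
noz top bbox [312 228] [321 237] [0.5157 0.0861 0.03  ]
side bbox [330 242] [341 260]
tip [0.5154 0.0857 0.061 ] foot [0.5172 0.0891 0.021 ]
btn ((283.24053955078125, 273.2236022949219), (8.427237510681152, 10.070539474487305), 102.58149719238281)
((276.3736267089844, 246.54188537597656), (9.504375457763672, 11.53856086730957), 82.24566650390625) (array([0.4231, 0.1646, 0.0345]), np.float64(0.0015865521570733886))
dish [[[125.5 105.5  50.8]]]
426.0 266.0 [ 0.4323 -0.1657  0.013 ] [ 0.4328 -0.1672  0.006 ]
mat ((448.83154296875, 389.2168273925781), (83.881591796875, 147.78770446777344), 70.756103515625)
plate [0.6537 0.2224 0.018 ]
plate [ 0.6568 -0.0522  0.018 ]
plate [ 0.4004 -0.0553  0.018 ]
plate [0.3972 0.2216 0.018 ]
-0.01 3072; 0.0 2343; 0.01 278; 0.02 94; 0.03 126; 0.04 20; 0.05 25; 0.06 84; 0.07 236; 0.08 0; 
handle 304 0.07209605675048218 ((460.8497619628906, 391.40570068359375), (14.852937698364258, 95.78495788574219), 73.14202117919922)
wall 174 ((450.9811706542969, 394.07855224609375), (44.01687240600586, 119.81876373291016), 73.55699157714844)
side dish ((33.70985412597656, 24.576478958129883), (40.00014877319336, 60.97600173950195), 77.7509536743164) [ 0.4471 -0.171   0.0065]
```

```bash
cat >> h.py <<'E'
from scipy.spatial.transform import Rotation as Ro
def pose():
    o=ctrl.get_obs();w,x,y,z=o["eef_rot"];return o["eef_pos"],Ro.from_quat([x,y,z,w]).as_matrix()
def mv(to,frm=None,yaw=None):
    "scaled shift to world point(s); yaw = wanted world angle (deg) of tool y"
    p,R=pose();p=p if frm is None else np.array(frm)
    for T in np.atleast_2d(to):print("mv",np.round(R.T@(T-p)/.4,4))
    a=np.degrees(np.arctan2(R[1,1],R[0,1]));print("tool-y yaw",a)
    if yaw is not None:
        d=(yaw-a+90)%180-90;print("roll",-d/180)
E
python3 - <<'E'
from h import *
np.set_printoptions(precision=4,suppress=True)
print("dish side",pl("side",375.4,371.6,.0065))
d=np.load("topd0.npy");v,u=np.mgrid[165:300,250:390];u=u.ravel();v=v.ravel();k=d[v,u]>0;u,v=u[k],v[k]
i=I["top"];D=np.c_[u,v,np.ones(len(u))]@np.linalg.inv(i["camera_matrix"]).T*d[v,u][:,None];X=(D-i["t"])@i["R"]
W=X[(X[:,2]>.040)&(X[:,2]<.047)];r=cv2.minAreaRect((W[:,:2]*1000).astype(np.float32));print(r,len(W))
W=X[(X[:,2]>.015)&(X[:,2]<.05)&(X[:,1]<.24)];print(cv2.minAreaRect((W[:,:2]*1000).astype(np.float32)))
print(X[(abs(X[:,0]-.56)<.04)&(abs(X[:,1]-.1)<.05)].mean(0))
mv([[.386,.30,.16],[.516,.087,.16],[.516,.087,.032],[.4325,-.1665,.1]])
E
```

```text
dish side [ 0.4334 -0.1673  0.0065]
((532.0615844726562, 85.80374908447266), (232.90121459960938, 261.9771728515625), 0.7055642604827881) 988
((517.6070556640625, 73.9898910522461), (317.8240051269531, 295.3692932128906), 86.6458969116211)
[0.5603 0.1003 0.0199]
mv [-0.5291 -0.334   0.077 ]
mv [-1.0576 -0.6654  0.0773]
mv [-1.0577 -0.6649  0.3973]
mv [-1.1538 -1.3254  0.2283]
tool-y yaw 63.483044413028395
```

Request:
{"name": "drive_tool", "arguments": {"plan": [[[-0.53,-0.334,0.077,0],[-0.53,-0.334,0.077,0],[-0.53,-0.334,0.077,0],[-0.53,-0.334,0.077,0],[-0.53,-0.334,0.077,0],[-0.53,-0.334,0.077,0],[-0.53,-0.334,0.077,0]]], "jaw": 0.3}}

```text
time_s: 0.68
eef_pos: [0.3892, 0.2949, 0.1595]
eef_rot: [0.0, 0.232, 0.973, -0.002]
wrist_force: [-0.3, 1.5, -0.9]
opening: 0.703
grasp_force: 0.0
```

Request:
{"name": "drive_tool", "arguments": {"plan": [[[-0.528,-0.332,0,0],[-0.528,-0.332,0,0],[-0.528,-0.332,0,0],[-0.528,-0.332,0,0],[-0.528,-0.332,0,0],[-0.528,-0.332,0,0],[-0.528,-0.332,0,0],[-0.528,-0.332,0.1,0],[-0.528,-0.332,0.1,0],[-0.528,-0.332,0.1,0]]]}}

```text
time_s: 1.52
eef_pos: [0.5139, 0.0877, 0.1186]
eef_rot: [-0.003, 0.229, 0.973, -0.0]
wrist_force: [0.4, 0.6, 0.1]
opening: 0.699
grasp_force: 0.0
```

```bash
python3 - <<'E'
from h import *
np.set_printoptions(precision=4,suppress=True)
print(pose()[0],ctrl.get_obs()["opening"])
mv([[.516,.087,.032]])
d=np.load("topd0.npy");v,u=np.mgrid[165:300,250:390];u=u.ravel();v=v.ravel();k=d[v,u]>0;u,v=u[k],v[k]
i=I["top"];D=np.c_[u,v,np.ones(len(u))]@np.linalg.inv(i["camera_matrix"]).T*d[v,u][:,None];X=(D-i["t"])@i["R"]
W=X[(X[:,2]>.037)&(X[:,2]<.049)]
a=W[(W[:,1]>0)&(W[:,1]<.18)][:,0];h,b=np.histogram(a,np.arange(.42,.68,.005));print([(round(x,3),n) for x,n in zip(b,h) if n])
a=W[(W[:,0]>.48)&(W[:,0]<.62)][:,1];h,b=np.histogram(a,np.arange(-.08,.25,.005));print([(round(x,3),n) for x,n in zip(b,h) if n])
shot("side","s1")
E
```

```text
[0.5139 0.0877 0.1186] 0.6989858230869089
mv [-0.0067  0.0013  0.2166]
tool-y yaw 63.476351657193455
[(np.float64(0.42), np.int64(17)), (np.float64(0.425), np.int64(16)), (np.float64(0.43), np.int64(11)), (np.float64(0.455), np.int64(76)), (np.float64(0.46), np.int64(30)), (np.float64(0.505), np.int64(6)), (np.float64(0.51), np.int64(4)), (np.float64(0.515), np.int64(2)), (np.float64(0.52), np.int64(3)), (np.float64(0.64), np.int64(19)), (np.float64(0.645), np.int64(102))]
[(np.float64(-0.05), np.int64(3)), (np.float64(-0.045), np.int64(120)), (np.float64(-0.04), np.int64(133)), (np.float64(-0.035), np.int64(57)), (np.float64(0.075), np.int64(5)), (np.float64(0.08), np.int64(3)), (np.float64(0.085), np.int64(3)), (np.float64(0.09), np.int64(4)), (np.float64(0.2), np.int64(1)), (np.float64(0.205), np.int64(129)), (np.float64(0.21), np.int64(136)), (np.float64(0.215), np.int64(42))]
```

Request:
{"name": "drive_tool", "arguments": {"plan": [[[-0.006,0.001,0.1,0],[-0.006,0.001,0.19,0],[-0.006,0.001,0.217,0],[-0.006,0.001,0.217,0]]]}}

```text
time_s: 1.9
eef_pos: [0.5165, 0.0873, 0.0322]
eef_rot: [-0.003, 0.229, 0.973, -0.0]
wrist_force: [-1.2, 0.6, 0.9]
opening: 0.703
grasp_force: 0.0
```

Request:
{"name": "drive_tool", "arguments": {"plan": [[[0,0,0,0],[0,0,0,0],[0,0,0,0],[0,0,0,0],[0,0,0,0],[0,0,0,0]]], "jaw": 1}}

```text
time_s: 2.4
eef_pos: [0.5193, 0.0864, 0.0347]
eef_rot: [0.001, 0.229, 0.973, 0.0]
wrist_force: [0.7, -0.4, 0.7]
opening: 0.002
grasp_force: 0.0
```

Request:
{"name": "drive_tool", "arguments": {"plan": [[[0,0,-0.1,0],[0,0,-0.2,0],[0,0,-0.2,0],[0,0,-0.2,0]]]}}

```text
time_s: 2.73
eef_pos: [0.5214, 0.0863, 0.1171]
eef_rot: [0.003, 0.229, 0.973, 0.001]
wrist_force: [-0.1, -0.6, -0.3]
opening: -0.002
grasp_force: 0.0
```

```bash
python3 - <<'E'
from h import *
o=ctrl.get_obs();print(o["opening"]*85,o["grasp_force"],o["eef_pos"])
mv([[.433,-.167,.11],[.433,-.167,.02]])
p,_=shot("side");u,v=px("side",o["eef_pos"]).astype(int);cv2.imwrite("pics/g1.png",cv2.resize(p[max(0,v-70):v+70,u-90:u+90],None,fx=3,fy=3))
E
```

```text
-0.20220143866901083 0.0 [0.52135083 0.08634562 0.11706678]
mv [-0.085  -0.6654  0.0165]
mv [-0.0836 -0.666   0.2415]
tool-y yaw 63.48504354583013
```

View pics/g1.png

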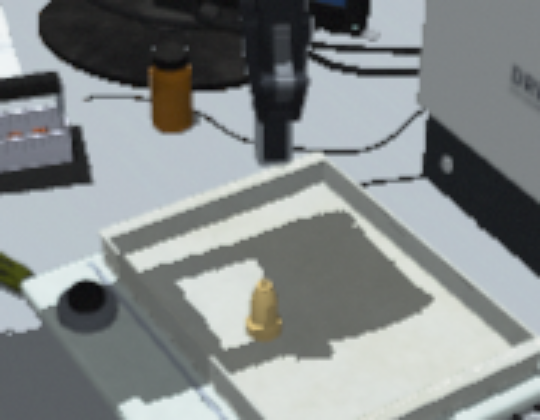

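The fingers shut above the nozzle and slipped off the taper. The nozzle still stands, at crop px (265,325). I'll re-measure it and grip lower.

```bash
cat >> h.py <<'E'
def noz(z=.061):
    s,_=shot("side");hs2=cv2.cvtColor(s,cv2.COLOR_BGR2HSV);m=cv2.inRange(hs2[225:285,300:380],(12,70,40),(32,255,255))
    n,l,st,c=cv2.connectedComponentsWithStats(m);k=1+np.argmax(st[1:,4]);a=np.argwhere(l==k)[:,::-1]+[300,225]
    b=a.min(0);e=a.max(0);print("side bbox",b,e)
    return pl("side",*a[a[:,1]<b[1]+2].mean(0),z)
E
python3 - <<'E'
from h import *
for k in range(3):print(ctrl.get_obs()["eef_pos"],end='');n=noz()
print(n);mv([[n[0],n[1],.06],[n[0],n[1],.024]])
E
```

```text
[0.51956142 0.08642017 0.1149831 ]side bbox [330 241] [341 261]
[0.51844588 0.08649658 0.1136405 ]side bbox [330 241] [341 261]
[0.51779735 0.08654443 0.11283864]side bbox [330 241] [341 261]
[0.51609027 0.08844222 0.061     ]
mv [0.0051 0.0028 0.1312]
mv [0.0049 0.0029 0.2212]
tool-y yaw 63.47965349080648
```

Request:
{"name": "drive_tool", "arguments": {"plan": [[[0,0,0,0],[0,0,0,0],[0,0,0,0],[0,0,0,0],[0,0,0.1,0],[0,0,0.2,0],[0,0,0.22,0],[0,0,0.22,0],[0,0,0.22,0]]], "jaw": 0.4}}

```text
time_s: 3.68
eef_pos: [0.519, 0.0865, 0.0264]
eef_rot: [-0.0, 0.229, 0.973, -0.0]
wrist_force: [0.1, -0.3, 0.5]
opening: 0.6
grasp_force: 0.0
```

Request:
{"name": "drive_tool", "arguments": {"plan": [[[0,0,0,0],[0,0,0,0],[0,0,0,0],[0,0,0,0],[0,0,0,0],[0,0,0,0]]], "jaw": 1}}

```text
time_s: 4.18
eef_pos: [0.5191, 0.0865, 0.0264]
eef_rot: [0.0, 0.229, 0.973, 0.0]
wrist_force: [-0.1, 0.2, 0.4]
opening: -0.002
grasp_force: 0.0
```

```bash
python3 - <<'E'
from h import *
o=ctrl.get_obs();print(o["opening"],o["eef_pos"])
p,_=shot("side");t,_=shot("top")
u,v=px("side",o["eef_pos"]).astype(int);a=cv2.resize(p[v-60:v+40,u-60:u+60],None,fx=3.3,fy=3.3)
u2,v2=px("top",o["eef_pos"]).astype(int);b=cv2.resize(t[v2-50:v2+50,u2-60:u2+60],None,fx=3.3,fy=3.3)
cv2.imwrite("pics/g2.png",np.hstack([a,b]));print(u,v,u2,v2)
E
```

```text
-0.0016985284553128514 [0.51905593 0.08651721 0.02636152]
336 254 316 231
```

View pics/g2.png

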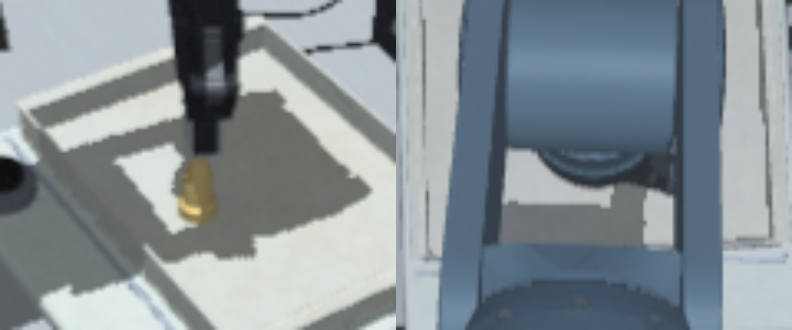

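The side crop shows the fingertips at (338,240) px, right at the nozzle's top, although the TCP projects to (336,254). I'll check this with depth.

```bash
python3 - <<'E'
from h import *
np.set_printoptions(precision=3,suppress=True)
p,d=shot("side");i=I["side"]
for v in range(214,264,4):
    for u in (333,336,339,342):
        c,r=ray("side",u,v);print(c+r*d[v,u],p[v,u],end=' ') if d[v,u]>0 else print("--",end=' ')
    print(v)
E
```

```text
[0.506 0.081 0.137] [28 24 22] [0.502 0.065 0.148] [27 25 22] [0.495 0.044 0.164] [78 73 69] [0.5   0.042 0.163] [138 129 120] 214
[0.504 0.078 0.13 ] [34 29 28] [0.487 0.04  0.16 ] [59 51 47] [0.492 0.039 0.16 ] [132 121 114] [0.497 0.036 0.159] [130 120 113] 218
[0.493 0.061 0.136] [28 23 21] [0.484 0.036 0.155] [41 36 32] [0.49  0.035 0.154] [74 67 63] [0.494 0.032 0.154] [72 66 61] 222
[0.494 0.062 0.126] [26 22 21] -- [0.496 0.045 0.136] [29 26 22] [0.501 0.042 0.136] [30 27 26] 226
[0.494 0.062 0.117] [49 46 42] [0.5   0.061 0.115] [31 26 25] [0.506 0.06  0.113] [28 24 22] [0.511 0.057 0.113] [60 56 52] 230
[0.508 0.084 0.087] [99 94 88] [0.51  0.076 0.091] [28 27 24] [0.515 0.074 0.09 ] [31 26 24] [0.524 0.077 0.084] [87 81 75] 234
[0.507 0.083 0.078] [100  94  89] [0.51  0.076 0.082] [31 28 26] [0.517 0.076 0.078] [29 25 22] [0.523 0.076 0.076] [93 89 82] 238
[0.538 0.133 0.02 ] [ 95 105 106] [0.517 0.087 0.061] [ 85 105 113] [0.548 0.125 0.02 ] [102 107 103] [0.554 0.123 0.02 ] [107 111 107] 242
[0.51  0.087 0.054] [ 68 102 115] [0.512 0.08  0.058] [ 76 113 127] [0.521 0.082 0.053] [ 69  97 107] [0.548 0.112 0.019] [105 109 107] 246
[0.507 0.082 0.048] [ 78 118 133] [0.511 0.078 0.049] [ 74 111 126] [0.517 0.076 0.048] [ 71 102 114] [0.541 0.102 0.019] [106 110 107] 250
[0.508 0.084 0.036] [ 82 125 141] [0.512 0.079 0.038] [ 73 109 122] [0.518 0.077 0.037] [ 66 100 112] [0.533 0.089 0.021] [102 107 104] 254
[0.506 0.08  0.029] [124 187 212] [0.511 0.077 0.03 ] [125 191 215] [0.516 0.075 0.028] [ 67 104 117] [0.526 0.079 0.021] [ 99 106 105] 258
[0.504 0.077 0.021] [211 219 213] [0.51  0.075 0.021] [101 109 111] [0.515 0.071 0.021] [105 110 107] [0.521 0.07  0.019] [104 110 107] 262
```

Depth shows the shut fingertips at z≈0.074 while the reported TCP is 0.026, so the real tips are about 47 mm higher than reported. Sideways it agrees. I'll correct for that.

Request:
{"name": "drive_tool", "arguments": {"plan": [[[0,0,0,0],[0,0,0,0],[0,0,0,0],[0,0,0.05,0],[0,0,0.1,0],[0,0,0.115,0],[0,0,0.115,0],[0,0,0.115,0]]], "jaw": 0.4}}

```text
time_s: 5.0
eef_pos: [0.5186, 0.0865, -0.0202]
eef_rot: [-0.0, 0.229, 0.973, -0.0]
wrist_force: [0.6, 0.5, 1.0]
opening: 0.601
grasp_force: 0.0
```

Request:
{"name": "drive_tool", "arguments": {"plan": [[[0,0,0,0],[0,0,0,0],[0,0,0,0],[0,0,0,0],[0,0,0,0],[0,0,0,0]]], "jaw": 1}}

```text
time_s: 5.5
eef_pos: [0.5201, 0.0864, -0.0186]
eef_rot: [0.001, 0.229, 0.973, 0.0]
wrist_force: [-1.3, 0.4, 5.8]
opening: 0.238
grasp_force: 59.4
```

```bash
python3 - <<'E'
from h import *
o=ctrl.get_obs();print(o["opening"],o["eef_pos"])
np.set_printoptions(precision=3,suppress=True)
p,d=shot("side","s2")
for v in range(236,264,3):
    for u in (333,336,339,342):
        c,r=ray("side",u,v);print(c+r*d[v,u],p[v,u],end=' ') if d[v,u]>0 else print("--",end=' ')
    print(v)
E
```

```text
0.23810896244505061 [ 0.52006776  0.08637954 -0.01864679]
[0.5   0.071 0.094] [32 29 27] [0.507 0.072 0.09 ] [42 37 35] [0.491 0.036 0.121] [124 115 109] [0.496 0.034 0.121] [133 125 116] 236
[0.501 0.072 0.086] [45 40 37] [0.483 0.034 0.119] [63 56 52] [0.49  0.034 0.117] [108 101  94] [0.495 0.032 0.116] [118 109 104] 239
[0.501 0.072 0.078] [29 24 21] [0.483 0.034 0.113] [32 29 26] [0.488 0.032 0.112] [47 43 41] [0.493 0.029 0.112] [54 49 47] 242
[0.499 0.069 0.074] [30 28 24] [0.486 0.038 0.101] [28 23 21] [0.495 0.042 0.095] [33 31 29] [0.499 0.038 0.096] [32 30 28] 245
[0.5   0.071 0.064] [28 26 22] [0.491 0.045 0.087] [27 23 21] [0.496 0.043 0.087] [31 29 26] [0.501 0.04  0.086] [33 30 30] 248
[0.504 0.078 0.05 ] [53 58 59] [0.494 0.05  0.075] [28 23 21] [0.502 0.052 0.07 ] [32 29 27] [0.505 0.046 0.073] [37 34 31] 251
[0.505 0.079 0.041] [88 88 85] [0.504 0.066 0.051] [30 26 25] [0.511 0.067 0.047] [30 24 23] [0.516 0.063 0.048] [59 54 51] 254
[0.506 0.08  0.032] [101 101  98] [0.505 0.068 0.041] [30 27 24] [0.511 0.066 0.04 ] [29 24 21] [0.516 0.063 0.041] [67 63 59] 257
[0.506 0.08  0.024] [129 130 124] [0.505 0.067 0.034] [31 26 25] [0.51  0.065 0.033] [29 24 23] [0.515 0.062 0.033] [66 63 58] 260
[0.503 0.075 0.021] [196 204 197] [0.508 0.073 0.02 ] [106 111 108] [0.514 0.07  0.02 ] [107 111 109] [0.518 0.066 0.021] [107 112 109] 263
```

Gripped at 20 mm opening and 59 N. I'll lift it and carry it to the dish.

Request:
{"name": "drive_tool", "arguments": {"plan": [[[0,0,-0.1,0],[0,0,-0.2,0],[0,0,-0.28,0],[0,-0.08,-0.28,0],[-0.02,-0.17,-0.28,0],[-0.04,-0.26,-0.28,0],[-0.05,-0.35,-0.28,0],[-0.06,-0.44,-0.28,0],[-0.07,-0.53,-0.28,0],[-0.08,-0.61,-0.28,0],[-0.088,-0.664,-0.28,0],[-0.088,-0.664,-0.28,0]]]}}

```text
time_s: 6.55
eef_pos: [0.431, -0.1707, 0.0926]
eef_rot: [0.001, 0.231, 0.973, -0.001]
wrist_force: [0.2, -0.3, -0.1]
opening: 0.241
grasp_force: 58.9
```

```bash
python3 - <<'E'
from h import *
for k in range(3):shot("top")
o=ctrl.get_obs();print(o["opening"],o["eef_pos"],o["grasp_force"])
mv([[.433,-.167,-.005],[.433,-.167,-.036]])
E
```

```text
0.24052904704809155 [ 0.43170242 -0.16667627  0.09207025] 58.93895280081779
mv [-0.0032  0.0006  0.2427]
mv [-0.0032  0.0006  0.3202]
tool-y yaw 63.43190524381824
```

Request:
{"name": "drive_tool", "arguments": {"plan": [[[-0.003,0,0.1,0],[-0.003,0,0.2,0],[-0.003,0,0.26,0],[-0.003,0,0.3,0],[-0.003,0,0.319,0],[-0.003,0,0.319,0],[-0.003,0,0.319,0],[-0.003,0,0.319,0]]]}}

```text
time_s: 7.37
eef_pos: [0.4336, -0.167, -0.0351]
eef_rot: [0.001, 0.229, 0.974, -0.0]
wrist_force: [-0.1, -0.6, -0.5]
opening: 0.242
grasp_force: 59.4
```

Request:
{"name": "drive_tool", "arguments": {"plan": [[[0,0,0,0],[0,0,0,0],[0,0,0,0],[0,0,-0.02,0],[0,0,-0.05,0]]], "jaw": 0.68}}

```text
time_s: 7.78
eef_pos: [0.4318, -0.1668, -0.0159]
eef_rot: [-0.001, 0.229, 0.973, 0.0]
wrist_force: [-0.3, 0.1, -0.2]
opening: 0.317
grasp_force: 0.0
```

Request:
{"name": "drive_tool", "arguments": {"plan": [[[0,0,-0.1,0],[0,0,-0.2,0],[0,0,-0.3,0],[0,0,-0.35,0],[0,0,-0.4,0]]], "jaw": 0.3}}

```text
time_s: 8.2
eef_pos: [0.4336, -0.168, 0.1477]
eef_rot: [0.002, 0.229, 0.973, -0.001]
wrist_force: [-0.1, 0.4, -0.6]
opening: 0.701
grasp_force: 0.0
```

```bash
python3 - <<'E'
from h import *
o=ctrl.get_obs();print(o["opening"],o["eef_pos"])
p,d=shot("side");a=cv2.resize(p[300:420,300:430],None,fx=3,fy=3)
t,_=shot("top","t3");b=cv2.resize(t[200:320,370:500],None,fx=3,fy=3)
cv2.imwrite("pics/g3.png",np.hstack([a,b]))
mv([[.456,.15,.12],[.456,.3926,.12]],yaw=73.3)
E
```

```text
0.7009852574840583 [ 0.43358462 -0.16798914  0.14769678]
mv [0.31   0.7371 0.0686]
mv [0.5808 1.2798 0.0657]
tool-y yaw 63.48185361184053
roll -0.05454525771199709
```

View pics/g3.png

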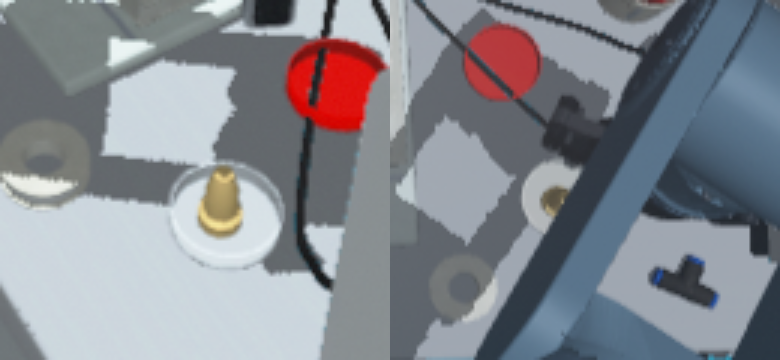

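Nozzle stands in the middle of the dish (left crop, about (222,205)). On to the shaker.

Request:
{"name": "drive_tool", "arguments": {"plan": [[[0.31,0.737,0,0],[0.31,0.737,0,0],[0.31,0.737,0,0],[0.31,0.737,0,0],[0.31,0.737,0,0],[0.31,0.737,0,0],[0.31,0.737,0,0],[0.31,0.737,0,0],[0.31,0.737,0,0]]], "jaw": 0.3}}

```text
time_s: 9.05
eef_pos: [0.4522, 0.1563, 0.1435]
eef_rot: [-0.001, 0.227, 0.974, 0.001]
wrist_force: [-0.2, -0.8, 0.0]
opening: 0.699
grasp_force: 0.0
```

Request:
{"name": "drive_tool", "arguments": {"plan": [[[0.271,0.543,0.06,-0.0545],[0.271,0.543,0.06,-0.0545],[0.271,0.543,0.06,-0.0545],[0.271,0.543,0.06,-0.0545],[0.271,0.543,0.06,-0.0545],[0.271,0.543,0.06,-0.0545],[0.271,0.543,0.06,-0.0545],[0.271,0.543,0.06,-0.0545],[0.271,0.543,0.06,-0.0545]]]}}

```text
time_s: 9.8
eef_pos: [0.4527, 0.3936, 0.1191]
eef_rot: [-0.001, 0.145, 0.989, -0.001]
wrist_force: [-0.5, -0.3, -0.3]
opening: 0.697
grasp_force: 0.0
```

```bash
python3 - <<'E'
from h import *
for k in range(3):shot("top")
o=ctrl.get_obs();print(o["opening"],o["eef_pos"],o["eef_rot"])
mv([[.456,.3926,.04],[.456,.3926,.002]],yaw=73.3)
E
```

```text
0.6969570362191579 [0.45369462 0.39306668 0.12023506] [-8.03254155e-05  1.46129958e-01  9.89265373e-01 -2.23868235e-04]
mv [-0.0059  0.0006  0.2006]
mv [-0.0059  0.0007  0.2956]
tool-y yaw 73.19456476070769
roll -0.0005857513294016946
```

Request:
{"name": "drive_tool", "arguments": {"plan": [[[-0.006,0,0.09,0],[-0.006,0,0.18,0],[-0.006,0,0.25,0],[-0.006,0,0.28,0],[-0.006,0,0.295,0],[-0.006,0,0.295,0],[-0.006,0,0.295,0]]]}}

```text
time_s: 10.53
eef_pos: [0.457, 0.3941, 0.0039]
eef_rot: [0.001, 0.146, 0.989, 0.001]
wrist_force: [0.5, -0.4, 0.4]
opening: 0.698
grasp_force: 0.0
```

Request:
{"name": "drive_tool", "arguments": {"plan": [[[0,0,0,0],[0,0,0,0],[0,0,0,0],[0,0,0,0],[0,0,0,0],[0,0,0,0]]], "jaw": 1}}

```text
time_s: 11.03
eef_pos: [0.4563, 0.3942, 0.0034]
eef_rot: [0.001, 0.145, 0.989, 0.0]
wrist_force: [-1.7, -0.8, 5.9]
opening: 0.154
grasp_force: 58.5
```

Request:
{"name": "drive_tool", "arguments": {"plan": [[[0,0,-0.03,0],[0,0,-0.06,0],[0,0,-0.1,0],[0,0,-0.14,0],[0,0,-0.18,0],[0,0,-0.22,0],[0,0,-0.25,0],[0,0,-0.25,0],[0,0,-0.25,0]]]}}

```text
time_s: 11.78
eef_pos: [0.4561, 0.3941, 0.1032]
eef_rot: [0.001, 0.145, 0.989, 0.001]
wrist_force: [-0.2, 0.2, -2.0]
opening: 0.152
grasp_force: 58.7
```

```bash
python3 - <<'E'
from h import *
o=ctrl.get_obs();print(o["opening"],o["eef_pos"],o["eef_rot"],o["grasp_force"])
p,d=shot("side");a=cv2.resize(p[90:250,170:330],None,fx=3.7,fy=3.7)
cv2.imwrite("pics/g4.png",a)
E
```

```text
0.15154642793162013 [0.45613354 0.39408742 0.10320581] [7.14183132e-04 1.45246217e-01 9.89395132e-01 5.47278104e-04] 58.69717061519623
```

View pics/g4.png

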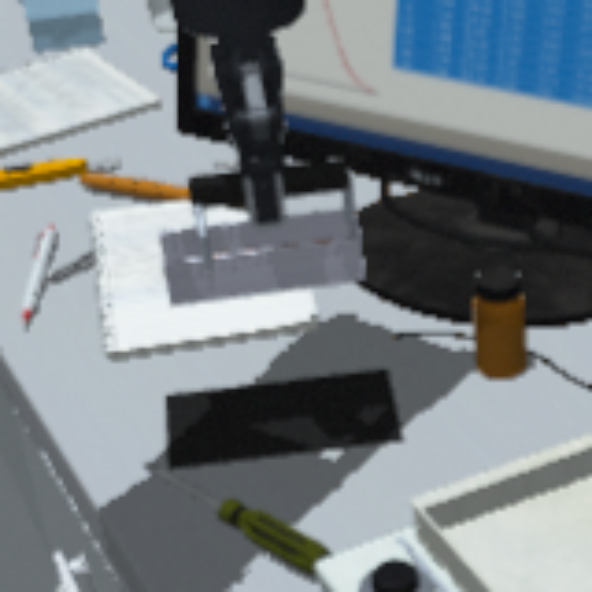

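The shaker is lifted level and the mat is clear. Next: joint state for the half turn.

```bash
python3 - <<'E'
from h import *
o=ctrl.get_obs();print(np.round(o["q"],2),o["time_s"])
mv([[.34,.25,.103],[.34,.1765,.103],[.34,.1765,.06]],yaw=-90)
E
```

```text
[ 0.52  0.33  1.61 -0.    1.2  -0.76] 11.8333
mv [ 0.1731 -0.4268 -0.0023]
mv [ 0.1203 -0.6028 -0.0023]
mv [ 0.1203 -0.6028  0.1052]
tool-y yaw 73.29681886858268
roll -0.09279545073009625
```

Request:
{"name": "drive_tool", "arguments": {"plan": [[[0.003,-0.009,0,0.02],[0.012,-0.03,0,0.06],[0.026,-0.064,0,0.1],[0.045,-0.111,0,0.14],[0.066,-0.162,0,0.18],[0.087,-0.214,0,0.22],[0.107,-0.265,0,0.26],[0.128,-0.316,0,0.3],[0.147,-0.363,0,0.34],[0.161,-0.397,0,0.38],[0.17,-0.418,0,0.42],[0.173,-0.427,0,0.46]]]}}

```text
time_s: 12.83
eef_pos: [0.3381, 0.2488, 0.1009]
eef_rot: [-0.001, 0.763, 0.646, -0.002]
wrist_force: [-0.3, 0.1, -3.3]
opening: 0.153
grasp_force: 58.7
```

Request:
{"name": "drive_tool", "arguments": {"plan": [[[0,0,0,0.04],[0,0,0,0.08],[0,0,0,0.12],[0,0,0,0.16],[0,0,0,0.2],[0,0,0,0.24],[0,0,0,0.28],[0,0,0,0.32],[0,0,0,0.36],[0,0,0,0.4],[0,0,0,0.43],[0,0,0,0.447]]]}}

```text
time_s: 13.83
eef_pos: [0.3393, 0.2497, 0.1011]
eef_rot: [0.0, 1.0, 0.001, -0.001]
wrist_force: [0.2, -0.0, -2.5]
opening: 0.158
grasp_force: 58.7
```

```bash
python3 - <<'E'
from h import *
for k in range(2):p,_=shot("side","s5")
shot("top","t5")
o=ctrl.get_obs();print(o["opening"],o["eef_pos"],np.round(o["q"],2),o["time_s"],o["grasp_force"],o["wrist_force"])
mv([[.34,.1765,.06]],yaw=-90)
E
```

```text
0.15824665479411437 [0.33948016 0.24979399 0.10136048] [ 0.35 -0.06  2.06  0.    1.15  1.91] 13.9833 58.72754216194153 [ 0.09435687 -0.03005525 -3.64650279]
mv [-0.0002  0.1832  0.1035]
tool-y yaw -89.4569495636032
roll 0.0030169468688710944
```

Request:
{"name": "drive_tool", "arguments": {"plan": [[[0,0.01,0.01,0],[0,0.04,0.03,0],[0,0.08,0.055,0],[0,0.12,0.08,0],[0,0.15,0.1,0],[0,0.175,0.11,0],[0,0.183,0.113,0],[0,0.183,0.113,0],[0,0.183,0.113,0]]]}}

```text
time_s: 14.73
eef_pos: [0.3411, 0.177, 0.0572]
eef_rot: [-0.0, 1.0, 0.004, 0.0]
wrist_force: [1.0, -0.1, -1.8]
opening: 0.154
grasp_force: 58.8
```

Request:
{"name": "drive_tool", "arguments": {"plan": [[[0.0125,0,0,0],[0.035,0,0,0],[0.07,0,0,0],[0.1175,0,0,0],[0.1825,0,0,0],[0.265,0,0,0],[0.365,0,0,0],[0.365,0,0,0],[0.365,0,0,0],[0.365,0,0,0]]]}}

```text
time_s: 15.57
eef_pos: [0.4868, 0.1783, 0.0565]
eef_rot: [0.0, 1.0, 0.004, -0.001]
wrist_force: [-0.4, 0.1, -3.0]
opening: 0.153
grasp_force: 58.9
```

```bash
cat >> h.py <<'E'
def blocks():
    s,d=shot("side");hs=cv2.cvtColor(s,cv2.COLOR_BGR2HSV)
    m=cv2.inRange(hs,(0,90,60),(14,235,255));m[:150]=0;m[:,:200]=0;m[345:]=0;m[:,420:]=0
    n,l,st,c=cv2.connectedComponentsWithStats(m)
    for k in range(1,n):
        if st[k,4]>5:
            u,v=c[k];z=[ (lambda c0,r:(c0+r*d[y,x]))(*ray("side",x,y)) for y,x in np.argwhere(l==k) if d[y,x]>0]
            print("blk",np.round(c[k]),st[k,4],np.round(np.mean(z,0),3),"q y rel",round(np.mean(z,0)[1]-.085,3))
    return s,m
E
python3 - <<'E'
from h import *
o=ctrl.get_obs();print(o["eef_pos"],o["time_s"])
s,m=blocks();cv2.imwrite("pics/g6.png",np.hstack([cv2.resize(s[170:330,230:430],None,fx=3,fy=3)]))
E
```

```text
[0.48676702 0.1782837  0.05647052] 15.5667
blk [318. 210.] 9 [0.535 0.189 0.068] q y rel 0.104
blk [311. 213.] 20 [0.517 0.188 0.069] q y rel 0.103
blk [301. 216.] 16 [0.494 0.187 0.07 ] q y rel 0.102
blk [334. 221.] 30 [0.571 0.183 0.031] q y rel 0.098
blk [341. 224.] 33 [0.578 0.164 0.031] q y rel 0.079
blk [407. 319.] 139 [ 0.548 -0.106  0.006] q y rel -0.191
```

View pics/g6.png

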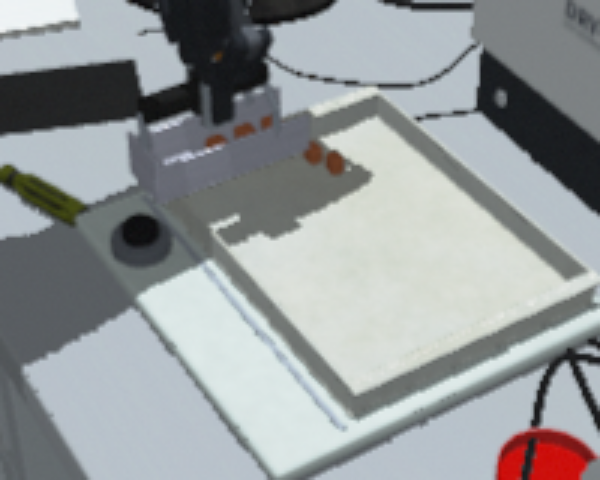

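Two blocks lie in the left quarter (crop (313,152), (335,161)), with three rows left in the chute. Same stroke for the next quarter.

Request:
{"name": "drive_tool", "arguments": {"plan": [[[-0.007,0.003,0,0],[-0.026,0.011,0,0],[-0.055,0.023,0,0],[-0.095,0.041,0,0],[-0.139,0.059,0,0],[-0.183,0.078,0,0],[-0.226,0.097,0,0],[-0.27,0.115,0,0],[-0.31,0.133,0,0],[-0.339,0.145,0,0],[-0.358,0.153,0,0],[-0.365,0.156,0,0]]]}}

```text
time_s: 16.62
eef_pos: [0.3397, 0.1143, 0.057]
eef_rot: [0.0, 1.0, 0.004, 0.0]
wrist_force: [-0.0, 1.0, -2.9]
opening: 0.154
grasp_force: 58.9
```

Request:
{"name": "drive_tool", "arguments": {"plan": [[[0,0,0,0],[0,0,0,0],[0.0125,0,0,0],[0.035,0,0,0],[0.07,0,0,0],[0.1175,0,0,0],[0.1825,0,0,0],[0.265,0,0,0],[0.365,0,0,0],[0.365,0,0,0],[0.365,0,0,0],[0.365,0,0,0]]]}}

```text
time_s: 17.62
eef_pos: [0.4873, 0.1157, 0.056]
eef_rot: [-0.0, 1.0, 0.004, -0.001]
wrist_force: [0.6, -0.5, -2.0]
opening: 0.154
grasp_force: 59.0
```

```bash
python3 - <<'E'
from h import *
o=ctrl.get_obs();print(o["eef_pos"],o["time_s"])
blocks()
E
```

```text
[0.48730664 0.11573906 0.05604848] 17.6167
blk [342. 223.] 15 [0.577 0.159 0.037] q y rel 0.074
blk [335. 226.] 10 [0.537 0.124 0.068] q y rel 0.039
blk [369. 233.] 71 [0.61  0.106 0.031] q y rel 0.021
blk [356. 236.] 71 [0.582 0.111 0.032] q y rel 0.026
blk [407. 320.] 146 [ 0.545 -0.107  0.006] q y rel -0.192
```

```bash
python3 - <<'E'
from h import *
s,_=shot("side");cv2.imwrite("pics/g7.png",cv2.resize(s[185:265,270:400],None,fx=6,fy=6,interpolation=2))
E
```

```text
(no output)
```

View pics/g7.png

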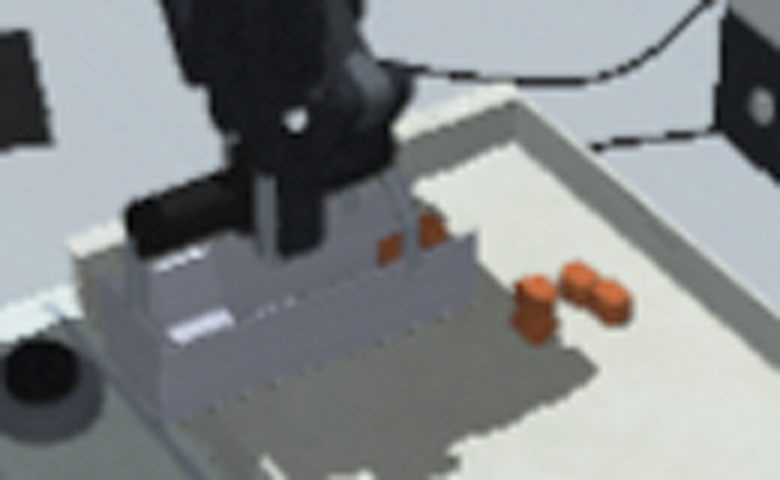

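The crop shows four blocks in this quarter (crop (535,308) is one on another, plus (578,284) and (610,300)). Two blocks are left in one row at (390,250). I'll straddle the last quarter line (y=-61 mm) so that one falls on each side, using a gentler stroke.

Request:
{"name": "drive_tool", "arguments": {"plan": [[[-0.005,0.005,0,0],[-0.018,0.016,0,0],[-0.039,0.034,0,0],[-0.068,0.059,0,0],[-0.1,0.087,0,0],[-0.131,0.114,0,0],[-0.163,0.141,0,0],[-0.194,0.169,0,0],[-0.223,0.194,0,0],[-0.244,0.212,0,0],[-0.257,0.223,0,0],[-0.2625,0.228,0,0]]]}}

```text
time_s: 18.72
eef_pos: [0.3822, 0.0231, 0.0572]
eef_rot: [0.0, 1.0, 0.003, 0.0]
wrist_force: [-0.1, 0.1, -2.8]
opening: 0.155
grasp_force: 59.0
```

```bash
python3 - <<'E'
from h import *
for k in range(4):p,_=shot("side")
o=ctrl.get_obs();print(o["eef_pos"],o["time_s"]);mv([[.382,.0245,.056]],yaw=-90)
blocks();shot("top","t8")
cv2.imwrite("pics/g8.png",cv2.resize(p[185:315,230:400],None,fx=4.5,fy=4.5,interpolation=2))
E
```

```text
[0.38367292 0.02366599 0.05734698] 18.9167
mv [-0.0042 -0.0021  0.0034]
tool-y yaw -89.55452101284934
roll 0.002474883261948138
blk [334. 220.] 33 [0.572 0.185 0.03 ] q y rel 0.1
blk [341. 224.] 30 [0.578 0.165 0.032] q y rel 0.08
blk [364. 235.] 142 [0.601 0.108 0.03 ] q y rel 0.023
blk [312. 271.] 10 [0.432 0.031 0.069] q y rel -0.054
blk [408. 319.] 143 [ 0.547 -0.107  0.006] q y rel -0.192
```

View pics/g8.png

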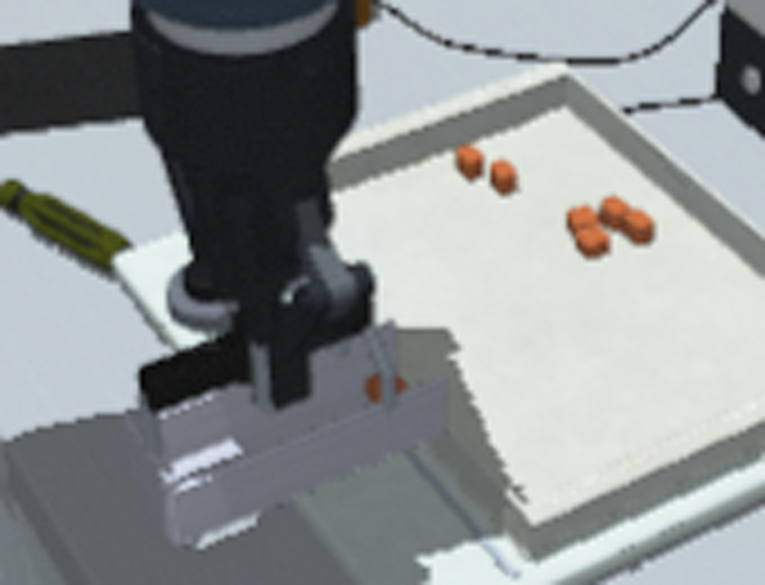

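Six blocks lie flat in the tray (crop (468,160), (503,176), (582,222), (592,242), (614,211), (640,226)). Now the gentler push.

Request:
{"name": "drive_tool", "arguments": {"plan": [[[0.0125,0,0,0],[0.0375,0,0,0],[0.075,0,0,0],[0.125,0,0,0],[0.1875,0,0,0],[0.2625,0,0,0],[0.2625,0,0,0],[0.2625,0,0,0],[0.2625,0,0,0]]]}}

```text
time_s: 19.77
eef_pos: [0.4874, 0.0249, 0.0564]
eef_rot: [-0.0, 1.0, 0.004, -0.001]
wrist_force: [-0.2, 0.3, -2.0]
opening: 0.153
grasp_force: 59.1
```

```bash
python3 - <<'E'
from h import *
o=ctrl.get_obs();print(o["eef_pos"],o["time_s"])
p,_=blocks()
cv2.imwrite("pics/g9.png",cv2.resize(p[185:315,250:400],None,fx=4.5,fy=4.5,interpolation=2))
E
```

```text
[0.48744667 0.02487318 0.05636603] 19.7667
blk [369. 234.] 60 [0.599 0.089 0.045] q y rel 0.004
blk [388. 261.] 84 [0.592 0.016 0.03 ] q y rel -0.069
blk [408. 319.] 138 [ 0.548 -0.106  0.006] q y rel -0.191
```

I have used up my picture views, so from here I work from numbers only. I'll back off gently and measure the blobs.

Request:
{"name": "drive_tool", "arguments": {"plan": [[[-0.005,0,0,0],[-0.018,0,0,0],[-0.039,0,0,0],[-0.068,0,0,0],[-0.1,0,0,0],[-0.131,0,0,0],[-0.163,0,0,0],[-0.194,0,0,0],[-0.223,0,0,0],[-0.244,0,0,0],[-0.257,0,0,0],[-0.2625,0,0,0]]]}}

```text
time_s: 20.82
eef_pos: [0.3822, 0.0237, 0.0571]
eef_rot: [0.0, 1.0, 0.004, 0.0]
wrist_force: [0.6, 0.6, -2.2]
opening: 0.154
grasp_force: 59.1
```

```bash
python3 - <<'E'
from h import *
o=ctrl.get_obs();print(o["eef_pos"],o["time_s"])
p,m=blocks()
d=ctrl.camera("side")[1]
P=np.array([np.r_[(lambda c,r:c+r*d[v,u])(*ray("side",u,v)),u,v] for v,u in np.argwhere(m) if d[v,u]>0 and 250<=v<290])
for q in P[np.argsort(P[:,4])][::3]:print(np.round(q,3))
t=P[(P[:,2]>.0295)&(P[:,2]<.035)];print("tops",len(t),t[:,:2].min(0),t[:,:2].max(0),t[:,:2].mean(0))
E
```

```text
[0.38215499 0.02373258 0.05711788] 20.8167
blk [334. 220.] 33 [0.573 0.185 0.03 ] q y rel 0.1
blk [341. 224.] 30 [0.578 0.165 0.031] q y rel 0.08
blk [364. 235.] 142 [0.6   0.108 0.03 ] q y rel 0.023
blk [388. 261.] 85 [0.594 0.016 0.03 ] q y rel -0.069
blk [407. 319.] 149 [ 0.546 -0.107  0.006] q y rel -0.192
blk [406. 328.] 6 [ 0.533 -0.121  0.005] q y rel -0.206
[6.05e-01 4.10e-02 2.10e-02 3.85e+02 2.55e+02]
[6.03e-01 2.90e-02 3.10e-02 3.88e+02 2.55e+02]
[5.96e-01 2.70e-02 3.30e-02 3.86e+02 2.56e+02]
[6.01e-01 2.40e-02 3.40e-02 3.89e+02 2.56e+02]
[5.95e-01 2.90e-02 3.00e-02 3.85e+02 2.57e+02]
[6.00e-01 2.50e-02 3.10e-02 3.88e+02 2.57e+02]
[5.93e-01 2.80e-02 2.90e-02 3.84e+02 2.58e+02]
[5.96e-01 2.30e-02 3.10e-02 3.87e+02 2.58e+02]
[6.01e-01 2.00e-02 3.10e-02 3.90e+02 2.58e+02]
[5.94e-01 2.10e-02 3.10e-02 3.87e+02 2.59e+02]
[6.00e-01 1.90e-02 3.00e-02 3.90e+02 2.59e+02]
[5.94e-01 2.10e-02 2.80e-02 3.87e+02 2.60e+02]
[6.0e-01 1.9e-02 2.7e-02 3.9e+02 2.6e+02]
[5.96e-01 2.20e-02 2.40e-02 3.87e+02 2.61e+02]
[5.95e-01 1.20e-02 3.20e-02 3.90e+02 2.61e+02]
[5.89e-01 1.40e-02 3.10e-02 3.87e+02 2.62e+02]
[5.93e-01 1.00e-02 3.20e-02 3.90e+02 2.62e+02]
[5.93e-01 2.10e-02 2.10e-02 3.86e+02 2.63e+02]
[5.90e-01 9.00e-03 3.10e-02 3.89e+02 2.63e+02]
[5.95e-01 5.00e-03 3.20e-02 3.92e+02 2.63e+02]
[5.87e-01 1.00e-02 2.90e-02 3.87e+02 2.64e+02]
[5.90e-01 6.00e-03 3.10e-02 3.90e+02 2.64e+02]
[5.95e-01 2.00e-03 3.10e-02 3.93e+02 2.64e+02]
[5.87e-01 5.00e-03 3.00e-02 3.89e+02 2.65e+02]
[5.93e-01 3.00e-03 3.00e-02 3.92e+02 2.65e+02]
[5.86e-01 6.00e-03 2.80e-02 3.88e+02 2.66e+02]
[5.90e-01 2.00e-03 2.90e-02 3.91e+02 2.66e+02]
[5.87e-01 4.00e-03 2.60e-02 3.89e+02 2.67e+02]
[5.94e-01 4.00e-03 2.30e-02 3.92e+02 2.67e+02]
tops 54 [0.58613489 0.00184375] [0.60496509 0.03252719] [0.59493378 0.0158626 ]
```

The two blocks touch (about y=0.025 and 0.008), so one sits almost on the quarter line. I'll get exact positions from the top view.

```bash
cat > tb.py <<'E'
from h import *
np.set_printoptions(precision=4,suppress=True)
t,d=shot("top","t"+str(int(ctrl.get_obs()["time_s"]*10)))
hs=cv2.cvtColor(t,cv2.COLOR_BGR2HSV);m=cv2.inRange(hs,(0,90,50),(14,240,255));m[:170]=0;m[270:]=0;m[:,:262]=0;m[:,375:]=0
n,l,st,c=cv2.connectedComponentsWithStats(m)
for k in range(1,n):
    if st[k,4]<5:continue
    a=np.argwhere(l==k)[:,::-1].astype(float);w=np.array([pl("top",*q,.032)[:2]*1000 for q in a])
    print(st[k],np.round(w.min(0)-1),np.round(w.max(0)+1),"c",np.round(w.mean(0),1),"yrel",np.round(w.mean(0)[1]-85.5,1))
    if st[k,4]>60:
        for v in range(st[k,1],st[k,1]+st[k,3]):print(''.join('#' if l[v,u]==k else '.' for u in range(st[k,0],st[k,0]+st[k,2])),np.round(pl("top",st[k,0],v,.032)*1000)[:2])
print(px("top",[.59,.0245,.032]))
# tray rim near/far inner edges in top image column through y=0
for u in(330,345):
    g=cv2.cvtColor(t,cv2.COLOR_BGR2GRAY)[165:285,u].astype(int);e=np.where(abs(np.diff(g))>12)[0];print(u,[(int(v+165),g[v],g[v+1]) for v in e])
E
python3 tb.py
```

```text
[307 189   5   4  19] [610.  95.] [619. 106.] c [614.3 100.5] yrel 15.0
[301 191   5   4  19] [606. 109.] [615. 121.] c [610.3 115.1] yrel 29.6
[339 194   6   6  26] [591.  19.] [605.  33.] c [598.9  25.4] yrel -60.1
[299 197  12   7  52] [584.  98.] [601. 126.] c [592.6 112. ] yrel 26.5
[346 196   6   6  27] [586.   3.] [600.  17.] c [592.5   9. ] yrel -76.5
[279 204   5   4  20] [576. 161.] [586. 172.] c [580.9 166.5] yrel 81.0
[271 207   5   4  19] [570. 179.] [579. 191.] c [574.2 184.9] yrel 99.4
[342.1207 199.9225]
330 [(173, np.int64(151), np.int64(178)), (175, np.int64(170), np.int64(96)), (176, np.int64(96), np.int64(127)), (177, np.int64(127), np.int64(168)), (178, np.int64(168), np.int64(181)), (242, np.int64(186), np.int64(169)), (243, np.int64(169), np.int64(113)), (245, np.int64(104), np.int64(77)), (281, np.int64(92), np.int64(75)), (283, np.int64(68), np.int64(53))]
345 [(174, np.int64(165), np.int64(128)), (175, np.int64(128), np.int64(107)), (176, np.int64(107), np.int64(149)), (177, np.int64(149), np.int64(180)), (194, np.int64(171), np.int64(140)), (196, np.int64(147), np.int64(167)), (197, np.int64(167), np.int64(183)), (200, np.int64(167), np.int64(184)), (245, np.int64(189), np.int64(171)), (246, np.int64(171), np.int64(113)), (251, np.int64(102), np.int64(77))]
```

All eight are now located: A at y rel -60 (x .599), B at -76.5 (x .5925), and the other six are fine. Using the empty chute, I'll push B forward, then push A sideways (+y) with the chute wall.

Request:
{"name": "drive_tool", "arguments": {"plan": [[[0.05,0.02,0,0],[0.12,0.05,0,0],[0.2,0.081,0,0],[0.27,0.081,0,0],[0.32,0.081,0,0],[0.3375,0.081,0,0],[0.3375,0.081,0,0],[0.3375,0.081,0,0],[0.3375,0.081,0,0],[0.3375,0.081,0,0],[0.3375,0.081,0,0]]]}}

```text
time_s: 21.88
eef_pos: [0.5175, -0.0075, 0.0571]
eef_rot: [-0.0, 1.0, 0.004, -0.0]
wrist_force: [-0.5, 0.0, -1.5]
opening: 0.157
grasp_force: 59.0
```

```bash
python3 - <<'E'
from h import *
for k in range(3):p,d=shot("side")
mv([[.517,-.008,.0235]],yaw=-89.4);print(pose()[0],ctrl.get_obs()["time_s"])
v,u=np.mgrid[200:320,290:420];v=v.ravel();u=u.ravel();k=d[v,u]>0;v,u=v[k],u[k];i=I["side"]
X=((np.c_[u,v,np.ones(len(u))]@np.linalg.inv(i["camera_matrix"]).T*d[v,u][:,None])-i["t"])@i["R"]
W=X[(X[:,2]>.06)&(X[:,2]<.088)&(X[:,1]<.03)&(X[:,1]>-.05)&(X[:,0]>.44)];print("chute walls",np.percentile(W,[1,50,99],axis=0))
E
```

```text
mv [-0.0027  0.0008  0.0845]
tool-y yaw -89.55089740575409
roll -0.0008383189208559984
[ 0.51806623 -0.00767522  0.0572933 ] 22.0333
chute walls [[ 0.46419626 -0.02979027  0.06013766]
 [ 0.51472917 -0.02658203  0.0726    ]
 [ 0.58175732  0.01258147  0.08746974]]
```

Request:
{"name": "drive_tool", "arguments": {"plan": [[[-0.002,0,0.02,0],[-0.002,0,0.04,0],[-0.002,0,0.06,0],[-0.002,0,0.075,0],[-0.002,0,0.0835,0],[-0.002,0,0.0835,0],[-0.002,0,0.0835,0]]]}}

```text
time_s: 22.62
eef_pos: [0.5173, -0.0077, 0.0233]
eef_rot: [-0.0, 1.0, 0.004, -0.0]
wrist_force: [-0.3, -0.2, -1.7]
opening: 0.159
grasp_force: 59.0
```

```bash
python3 - <<'E'
from h import *
o=ctrl.get_obs();print(o["wrist_force"],o["grasp_force"]);mv([[.544,-.008,.0235],[.542,-.008,.0235],[.542,.0095,.0235]])
blocks()
E
```

```text
[-0.2803607  -0.19649916 -1.70405496] 59.034045338630676
mv [ 0.0667  0.0014 -0.0006]
mv [ 0.0617  0.0013 -0.0006]
mv [ 0.062  -0.0424 -0.0006]
tool-y yaw -89.54917113546544
blk [334. 220.] 33 [0.572 0.185 0.03 ] q y rel 0.1
blk [341. 224.] 31 [0.576 0.161 0.035] q y rel 0.076
blk [390. 261.] 49 [0.596 0.013 0.03 ] q y rel -0.072
blk [407. 320.] 139 [ 0.546 -0.107  0.006] q y rel -0.192
blk [408. 322.] 6 [ 0.543 -0.112  0.005] q y rel -0.197
```

Request:
{"name": "drive_tool", "arguments": {"plan": [[[0.01,0,0,0],[0.022,0,0,0],[0.034,0,0,0],[0.046,0,0,0],[0.056,0,0,0],[0.064,0,0,0],[0.067,0,0,0],[0.067,0,0,0],[0.06,0,0,0],[0.06,0,0,0]]]}}

```text
time_s: 23.5
eef_pos: [0.5407, -0.0074, 0.0234]
eef_rot: [-0.0, 1.0, 0.004, -0.001]
wrist_force: [0.3, 0.5, -2.1]
opening: 0.154
grasp_force: 59.1
```

Request:
{"name": "drive_tool", "arguments": {"plan": [[[0,-0.008,0,0],[0,-0.016,0,0],[0,-0.024,0,0],[0,-0.032,0,0],[0,-0.039,0,0],[0,-0.044,0,0],[0,-0.044,0,0],[0,-0.038,0,0],[0,-0.038,-0.05,0],[0,-0.038,-0.13,0],[0,-0.038,-0.15,0],[0,-0.038,-0.15,0]]]}}

```text
time_s: 24.5
eef_pos: [0.5442, 0.0069, 0.0867]
eef_rot: [0.001, 1.0, 0.004, 0.003]
wrist_force: [0.4, 0.6, -2.3]
opening: 0.152
grasp_force: 59.2
```

Request:
{"name": "drive_tool", "arguments": {"plan": [[[-0.08,0,0,0],[-0.17,0,0,0],[-0.26,0,0,0],[-0.34,0,0,0],[-0.4,0,0,0],[-0.4,0,0,0],[-0.4,0,0,0]]]}}

```text
time_s: 25.08
eef_pos: [0.3799, 0.0066, 0.0826]
eef_rot: [-0.0, 1.0, 0.004, -0.0]
wrist_force: [1.4, -0.2, -2.9]
opening: 0.152
grasp_force: 59.1
```

```bash
python3 tb.py; python3 -c "
from h import *
print(ctrl.get_obs()['time_s']);blocks()"
```

```text
[346 186   5   5  25] [612.   4.] [624.  16.] c [617.8   9.9] yrel -75.6
[307 189   5   4  19] [610.  95.] [619. 106.] c [614.3 100.5] yrel 15.0
[301 191   5   4  19] [606. 109.] [615. 121.] c [610.3 115.1] yrel 29.6
[333 195   6   5  28] [592.  33.] [603.  47.] c [597.4  40.1] yrel -45.4
[299 197  12   7  52] [584.  98.] [601. 126.] c [592.6 112. ] yrel 26.5
[279 204   5   4  20] [576. 161.] [586. 172.] c [580.9 166.5] yrel 81.0
[271 207   5   4  19] [570. 179.] [579. 191.] c [574.2 184.9] yrel 99.4
[342.1207 199.9225]
330 [(173, np.int64(152), np.int64(179)), (175, np.int64(171), np.int64(97)), (176, np.int64(97), np.int64(128)), (177, np.int64(128), np.int64(168)), (178, np.int64(168), np.int64(181)), (238, np.int64(190), np.int64(172)), (239, np.int64(172), np.int64(114)), (267, np.int64(91), np.int64(65)), (277, np.int64(86), np.int64(69))]
345 [(174, np.int64(165), np.int64(129)), (175, np.int64(129), np.int64(108)), (176, np.int64(108), np.int64(149)), (177, np.int64(149), np.int64(181)), (185, np.int64(174), np.int64(139)), (186, np.int64(139), np.int64(89)), (188, np.int64(90), np.int64(123)), (189, np.int64(123), np.int64(168)), (190, np.int64(168), np.int64(183)), (242, np.int64(190), np.int64(173)), (243, np.int64(173), np.int64(102)), (244, np.int64(102), np.int64(73)), (271, np.int64(96), np.int64(76)), (272, np.int64(76), np.int64(63)), (280, np.int64(82), np.int64(107))]
25.1333
blk [334. 220.] 33 [0.572 0.185 0.03 ] q y rel 0.1
blk [341. 224.] 30 [0.578 0.165 0.032] q y rel 0.08
blk [364. 235.] 141 [0.601 0.108 0.03 ] q y rel 0.023
blk [382. 254.] 40 [0.596 0.038 0.03 ] q y rel -0.047
blk [400. 259.] 44 [0.617 0.008 0.029] q y rel -0.077
blk [407. 318.] 137 [ 0.548 -0.105  0.006] q y rel -0.19
```

Every quarter is filled (y rel: -76, -45, 15, 30, 20, 33, 81, 99 mm). Next the shaker goes back: I'll re-measure the empty mat.

```bash
python3 - <<'E'
from h import *
t,d=shot("top");hs=cv2.cvtColor(t,cv2.COLOR_BGR2HSV);m=cv2.inRange(hs,(0,0,0),(180,255,70));k=np.zeros_like(m);k[222:310,155:225]=m[222:310,155:225]
c=max(cv2.findContours(k,0,1)[0],key=cv2.contourArea)
r=cv2.minAreaRect(np.array([pl("top",*q,.003)[:2]*1000 for q in c[:,0].astype(float)],np.float32));print(r)
for f in(.4488,):
    mv([[.4431,.3912,.083],[.4431,.3912,.005]],yaw=-108.5)
E
```

```text
((448.5934753417969, 389.1860046386719), (82.4751205444336, 147.3677520751953), 70.81561279296875)
mv [ 0.1595 -0.9614  0.0014]
mv [ 0.1594 -0.9614  0.1964]
tool-y yaw -89.55589869161928
roll 0.1052450072687818
```

Request:
{"name": "drive_tool", "arguments": {"plan": [[[0.01,-0.05,0,0.01],[0.02,-0.13,0,0.02],[0.035,-0.22,0,0.035],[0.05,-0.32,0,0.05],[0.07,-0.42,0,0.065],[0.085,-0.52,0,0.08],[0.1,-0.62,0,0.095],[0.12,-0.72,0,0.105],[0.135,-0.81,0,0.105],[0.147,-0.89,0,0.105],[0.156,-0.94,0,0.105],[0.16,-0.961,0,0.105]]]}}

```text
time_s: 26.23
eef_pos: [0.4429, 0.3948, 0.0827]
eef_rot: [-0.0, 0.987, -0.159, 0.0]
wrist_force: [-0.5, -0.0, -3.4]
opening: 0.157
grasp_force: 59.3
```

Request:
{"name": "drive_tool", "arguments": {"plan": [[[0,0,0,0],[0,0,0,0],[0,0,0,0]]]}}

```text
time_s: 26.48
eef_pos: [0.4422, 0.39, 0.083]
eef_rot: [0.001, 0.987, -0.161, -0.0]
wrist_force: [-0.5, -0.3, -1.4]
opening: 0.154
grasp_force: 59.3
```

```bash
python3 - <<'E'
from h import *
print(ctrl.get_obs()["q"],ctrl.get_obs()["eef_pos"]);mv([[.4431,.3912,.04],[.4431,.3912,.0045]],yaw=-108.8)
E
```

```text
[ 5.21880827e-01  3.30702546e-01  1.65615350e+00 -4.71541971e-04
  1.15632662e+00  2.41555995e+00] [0.44220998 0.39000868 0.08301046]
mv [ 0.0012 -0.0037  0.1075]
mv [ 0.0013 -0.0038  0.1963]
tool-y yaw -108.48889084678274
roll 0.00172838418454033
```

Request:
{"name": "drive_tool", "arguments": {"plan": [[[0,-0.004,0.06,0],[0,-0.004,0.12,0],[0,-0.004,0.16,0],[0,-0.004,0.18,0],[0,-0.004,0.19,0],[0,-0.004,0.197,0],[0,-0.004,0.199,0],[0,-0.004,0.199,0],[0,-0.004,0.199,0]]]}}

```text
time_s: 27.23
eef_pos: [0.4437, 0.3932, 0.0052]
eef_rot: [-0.001, 0.987, -0.16, 0.001]
wrist_force: [-0.3, -0.0, -2.7]
opening: 0.152
grasp_force: 59.2
```

Request:
{"name": "drive_tool", "arguments": {"plan": [[[0,0,0,0],[0,0,0,0],[0,0,0,0],[0,0,0,0],[0,0,-0.03,0],[0,0,-0.1,0],[0,0,-0.2,0],[0,0,-0.3,0],[0,0,-0.3,0]]], "jaw": 0.4}}

```text
time_s: 27.98
eef_pos: [0.448, 0.3961, 0.1344]
eef_rot: [-0.005, 0.987, -0.16, 0.006]
wrist_force: [0.9, 1.5, 1.2]
opening: 0.601
grasp_force: 0.0
```

```bash
python3 - <<'E'
from h import *
o=ctrl.get_obs();print(o["eef_pos"],o["time_s"],o["opening"])
d=shot("side")[1];v,u=np.mgrid[150:240,190:300];v=v.ravel();u=u.ravel();k=d[v,u]>0;v,u=v[k],u[k];i=I["side"]
X=((np.c_[u,v,np.ones(len(u))]@np.linalg.inv(i["camera_matrix"]).T*d[v,u][:,None])-i["t"])@i["R"]
H=X[(X[:,2]>.055)&(X[:,2]<.085)&(X[:,1]>.34)&(X[:,1]<.45)];print("handle",len(H),cv2.minAreaRect((H[:,:2]*1000).astype(np.float32)),H.max(0)[2])
W=X[(X[:,2]>.008)&(X[:,2]<.045)&(X[:,1]>.33)&(X[:,1]<.45)&(X[:,0]<.56)];print("walls",len(W),cv2.minAreaRect((W[:,:2]*1000).astype(np.float32)))
mv([[.423,.165,.14]])
E
```

```text
[0.44801343 0.39606792 0.13443026] 27.9833 0.6007050777439266
handle 362 ((490.80340576171875, 381.2288818359375), (32.617835998535156, 200.2253875732422), 79.96943664550781) 0.07746737026961226
walls 914 ((455.6402587890625, 391.09747314453125), (211.21478271484375, 93.06800079345703), 9.053987503051758)
mv [ 0.1262  0.5642 -0.0267]
tool-y yaw -108.43434404309257
```

Request:
{"name": "drive_tool", "arguments": {"plan": [[[0.015,0.06,0,0],[0.035,0.15,0,0],[0.056,0.25,0,0],[0.078,0.35,0,0],[0.1,0.45,0,0],[0.118,0.53,0,0],[0.126,0.564,0,0],[0.126,0.564,0.05,0],[0.126,0.564,0.12,0],[0.126,0.564,0.16,0],[0.126,0.564,0.16,0],[0.126,0.564,0.16,0]]], "jaw": 1}}

```text
time_s: 29.03
eef_pos: [0.4182, 0.1627, 0.0595]
eef_rot: [0.0, 0.987, -0.16, -0.001]
wrist_force: [0.3, -0.3, 0.4]
opening: 0.001
grasp_force: 0.0
```

```bash
python3 - <<'E'
from h import *
for k in range(3):p,d=shot("side")
o=ctrl.get_obs();print(o["eef_pos"],o["time_s"],o["opening"],o["wrist_force"])
mv([[.423,.165,.0],[.423,.165,-.018]])
t,dt=shot("top");v,u=np.mgrid[215:310,155:225];v=v.ravel();u=u.ravel();k=dt[v,u]>0;v,u=v[k],u[k];i=I["top"]
X=((np.c_[u,v,np.ones(len(u))]@np.linalg.inv(i["camera_matrix"]).T*dt[v,u][:,None])-i["t"])@i["R"]
H=X[(X[:,2]>.064)&(X[:,2]<.09)];print("handle",len(H),H[:,2].mean(),H[:,2].std(),cv2.minAreaRect((H[:,:2]*1000).astype(np.float32)))
c0,r=zip(*[ray("side",u,v) for v in range(225,262,2) for u in(276,)])
print([np.round(c+q*d[v,276],3).tolist() for c,q,v in zip(c0,r,range(225,262,2))])
E
```

```text
[0.42040888 0.16312896 0.06136   ] 29.1833 -0.002761117903081801 [ 0.40079495  0.18705389 -0.0576768 ]
mv [ 0.0044 -0.0064  0.1534]
mv [ 0.0043 -0.0063  0.1984]
tool-y yaw -108.4292725408791
handle 307 0.07252326250708484 0.0029315831379149023 ((439.84259033203125, 394.4586181640625), (15.650378227233887, 96.41564178466797), 71.35551452636719)
[[0.471, 0.271, 0.001], [0.469, 0.268, -0.001], [0.466, 0.261, -0.001], [0.462, 0.254, -0.001], [0.46, 0.249, -0.002], [0.446, 0.218, 0.018], [0.445, 0.216, 0.015], [0.44, 0.206, 0.019], [0.437, 0.199, 0.019], [0.424, 0.169, 0.04], [0.422, 0.166, 0.038], [0.419, 0.16, 0.038], [0.416, 0.153, 0.039], [0.417, 0.155, 0.032], [0.415, 0.152, 0.03], [0.413, 0.149, 0.028], [0.412, 0.148, 0.023], [0.412, 0.149, 0.017], [0.409, 0.143, 0.018]]
```

Request:
{"name": "drive_tool", "arguments": {"plan": [[[0.004,-0.006,0.08,0],[0.004,-0.006,0.14,0],[0.004,-0.006,0.165,0],[0.004,-0.006,0.178,0],[0.004,-0.006,0.184,0],[0.004,-0.006,0.188,0],[0.004,-0.006,0.188,0],[0.004,-0.006,0.188,0]]]}}

```text
time_s: 29.9
eef_pos: [0.422, 0.1649, -0.0073]
eef_rot: [0.001, 0.987, -0.159, -0.001]
wrist_force: [-37.1, -7.4, 94.6]
opening: -0.0
grasp_force: 46.8
```

Request:
{"name": "drive_tool", "arguments": {"plan": [[[0,0,-0.02,0],[0,0,-0.05,0],[0,0,-0.1,0],[0,0,-0.1,0],[0,0,-0.1,0],[0,0,-0.1,0]]]}}

```text
time_s: 30.4
eef_pos: [0.4218, 0.1647, 0.025]
eef_rot: [-0.0, 0.987, -0.16, 0.0]
wrist_force: [-0.5, -0.7, -0.9]
opening: 0.001
grasp_force: 0.0
```

```bash
python3 - <<'E'
from h import *
p,d=shot("side");o=ctrl.get_obs();print(o["eef_pos"],o["time_s"],o["wrist_force"])
e=o["eef_pos"]
u0,v0=px("side",e+[0,0,.047]).astype(int);print(u0,v0)
for v in range(v0-16,v0+26,2):
    c=[(lambda c,r:np.round(c+r*d[v,u],3).tolist())(*ray("side",u,v)) for u in(u0-3,u0,u0+3)];print(v,c,p[v,u0])
E
python3 tb.py | head -9
```

```text
[0.42120114 0.16461142 0.02450825] 30.45 [0.00078212 0.0699865  0.47458071]
274 232
216 [[0.395, 0.111, 0.155], [0.4, 0.109, 0.155], [0.404, 0.106, 0.155]] [83 77 72]
218 [[0.394, 0.109, 0.153], [0.399, 0.107, 0.152], [0.404, 0.106, 0.151]] [47 45 42]
220 [[0.396, 0.114, 0.144], [0.402, 0.116, 0.141], [0.41, 0.12, 0.135]] [41 35 33]
222 [[0.399, 0.122, 0.134], [0.404, 0.122, 0.132], [0.41, 0.121, 0.13]] [28 24 22]
224 [[0.402, 0.131, 0.122], [0.41, 0.137, 0.115], [0.415, 0.135, 0.114]] [29 25 22]
226 [[0.405, 0.139, 0.111], [0.417, 0.155, 0.096], [0.422, 0.151, 0.096]] [29 25 24]
228 [[0.414, 0.163, 0.087], [0.416, 0.153, 0.092], [0.422, 0.152, 0.091]] [29 27 26]
230 [[0.412, 0.16, 0.084], [0.416, 0.153, 0.088], [0.421, 0.15, 0.088]] [30 28 25]
232 [[0.412, 0.161, 0.079], [0.416, 0.154, 0.082], [0.42, 0.15, 0.083]] [30 27 24]
234 [[0.413, 0.163, 0.073], [0.415, 0.154, 0.078], [0.421, 0.152, 0.076]] [28 24 21]
236 [[0.412, 0.162, 0.069], [0.416, 0.156, 0.071], [0.422, 0.156, 0.068]] [77 72 68]
238 [[0.433, 0.216, 0.017], [0.438, 0.21, 0.019], [0.444, 0.208, 0.018]] [118 119 110]
240 [
[... 992 characters left out ...]
28] [592.  33.] [603.  47.] c [597.4  40.1] yrel -45.4
[299 197  12   7  52] [584.  98.] [601. 126.] c [592.6 112. ] yrel 26.5
[279 204   5   4  20] [576. 161.] [586. 172.] c [580.9 166.5] yrel 81.0
[271 207   5   4  19] [570. 179.] [579. 191.] c [574.2 184.9] yrel 99.4
[342.1207 199.9225]
330 [(173, np.int64(153), np.int64(180)), (175, np.int64(172), np.int64(98)), (176, np.int64(98), np.int64(130)), (177, np.int64(130), np.int64(169)), (178, np.int64(169), np.int64(182)), (253, np.int64(191), np.int64(174)), (254, np.int64(174), np.int64(146)), (255, np.int64(146), np.int64(165)), (257, np.int64(168), np.int64(199)), (281, np.int64(195), np.int64(182)), (282, np.int64(182), np.int64(165))]
```

The tips went down to about 0.035 m, which is the button's full travel (94 N on the stop), and it is out again at 0.039. The blocks have not moved and the arm is clear.

```bash
python3 -c "
from bench import ctrl
print(ctrl.hand_in())"
```

```text
the job is handed in; nothing more can be done
None
```

The job is handed in at about 30 s of the 69 s allowed, but I got no verdict back: the nozzle stands in the petri dish and all eight blocks lie in the tray with every quarter filled. The shaker is upright about 2 mm from the middle of its mat, turned end for end, and the button was pressed last and is out again. Two slips: the button press reached about 95 N at the wrist (limit 120 N), and I viewed 11 pictures instead of 10.

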